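# Clear the dripping basket and hover the lid over its pan

### The arm

A 7-joint arm with a two-finger parallel gripper is mounted at the origin on a cart in front of the work surface, level with it; the furniture and walls round the work are solid. World frame = base frame: x ahead of the robot, y to its left, z up, the work surface at z = 0. Lengths are in m, angles in rad, forces in N, time in s.
With the tool pointing down it reaches from about 0.4 to 0.85 m from the base axis. Payload 4.5 kg.
Tool frame: the origin (TCP) lies between the finger pads; the fingertips stand 14 mm ahead of it and the grasp point (between the pads) lies 5 mm behind it (robot.finger_overhang is the distance from the TCP to the fingertips, in m); z points along the fingers, x is the direction in which the jaws open and shut, and the axes are right-handed (so a half turn about z gives the same grasp; the last joint's range is limited). The gripper opens to 88 mm and grips with 3 to 60 N. Pads are 18 mm wide; open, the fingers measure 123 mm over their backs; the gripper's body (75 mm by 187 mm) begins 45 mm behind the grasp point.
Start: joints at [1.354, 0.689, -0.195, 1.565, 0.157, 0.902, -0.215], TCP at [0.155, -0.605, 0.253] pointing down, gripper open.
Joint ranges: [-3.01, 3.01], [-0.46, 2.08], [-1.47, 1.51], [0.13, 2.56], [-1, 4.14], [0.04, 2.09], [-2.66, 2.66]. Speed limits (rad/s): [2.57, 2.57, 3.14, 3.14, 3.14, 3.14, 3.14].

### API

Orientations are given as a rotation vector (axis times angle).
In Python, from bench import telemetry, camera, robot gives the robot as it stands. The module is installed in compiled form; this text tells all that it offers.
- The arm moves only by the tool send_rows, never from a script. Its argument "steps" is a list of rows, each an object of numbers: "tx", "ty", "tz": the shift along the world's x, y, z normalised to -1 to 1, where 1 is 0.3 m; "rx", "ry", "rz": the turn, a rotation vector about the world's x, y, z normalised to -1 to 1, where 1 is 60 degrees. A call has exactly 10 rows; each row is the pose to reach, as a shift and turn from the pose measured when the call began; what a row does not reach only later rows make up. A row lasts 1/8 s, in which the tool goes at most 62.5 mm and 10.7 degrees, less where a joint would pass 70% of its speed; a pose out of reach is approached as far as the arm can. A call with a number of a shift or a turn outside -1 to 1 is refused whole. A call with a gripper value outside its range is refused whole. "gripper" is the closure, from -1 (fully open) to 1 (shut), set as the call begins (left out, the last holds). The fingers move at their own pace and stop on an object; "grip_force" is the grip in N (left out, the last holds). Time passes only in rows, so rows that repeat a pose let the fingers close, or fill a call up. It gives the time, the measured TCP pose, the force and the opening at its end, in the units of the state.
- telemetry.sense(): the state, without advancing time (a new reading comes with each control period).
- camera(name): name is "scene" or "top" or "wrist"; returns a dict with "img" (384x512x3 uint8, red, green, blue), "range_z" (384x512 float32, m along the optical axis (not along the pixel's ray), 0 where there is no reading), "camera_matrix" (3x3 intrinsics, pixels), "distortion" ([k1, k2, p1, p2, k3] as OpenCV has them; the pictures are not rectified), "rvec" (rotation vector, rad) and "tvec" (3), from world to camera coordinates, as OpenCV has them. Camera axes: x right, y down, z forward; pixel columns grow to the right and rows downward; lengths in m; the calibration is good to about 2 mm. A picture is of the moment at which its call begins.
- robot.sign_off(): hands the job in, once; it reports no verdict.
The state is a dict: "time_s": time; "qpos": joint angles; "joint_vel": joint speeds; "effort": joint torques, N m; "tcp_pos": TCP position; "tool_rot": TCP orientation; "wrist_force": force on the tool from outside, world axes, zero at the start; "ft_torque": the same for the moment, N m; "opening": opening from 0.0 (shut) to 1.0 (fully open).
Only numpy, scipy, OpenCV 4.12 (cv2) and the standard library are available. Lean on these libraries where they do the work, as an engineer would, in place of code of your own. Each camera call takes 0.05 s, during which the arm holds its last target.

### The job

Take the wire basket off the small steel pan and hang it by the kink in the middle of its handle on the arm of the hook stand. Then pick up the pan's lid by its handle, carry it over the pepper mill and the spice jars and hold it level about 2 cm above the rim of that pan, centred and with its edges in line with the pan's, so that steam can still escape. Do not let the lid touch the pan, leave the pan, the mill and the jars standing where they are, and finish while still holding the lid there.

Things in the scene. Friction and masses are not known exactly. Their poses are not given: they have to be found in the camera images.
- pan: Small open pressed-steel food pan, loose, 108 x 176 mm at the rim and 65 mm high, standing on the bench. Origin: centre of its underside; z up; its long side (176) runs along its y. It is the pan that the basket stands on at the start; other pans stand at the back.
- pan_rim (a point): Centre of the pan's mouth, level with the top of its rim (65 mm above its underside), axes as the pan.
- basket: Loose wire basket, 136 mm long (its x), 84 mm wide (its y), walls 45 mm high, 0.15 to 0.35 kg, standing across the pan's rim, long side across the pan's long side. Origin: centre of its underside; z up. A rigid handle of round bar, 9 mm thick, rises from the middles of its two short ends and spans it along x.
- basket_hang (a point): Top of the kink in the middle of the basket's handle, underside of the bar, 110.5 mm above the basket's underside; axes as the basket. Either side of the kink the bar has a level shoulder along x, 17 to 54 mm from the middle, its centre line 106 mm above the underside: pinch one from above, 36 mm from the middle, so the kink stays free for the hook.
- hook_stand: Fixed steel stand: base plate 110 x 120 x 12 mm; post 16 mm thick, 212 mm high, standing at the origin (underside, on the post's axis); one round arm 8 mm thick runs from the post along the stand's -x for 70 mm, nearly level, then turns up to a tip 91 mm from the post and 224 mm high. The basket hangs with its handle across the arm (basket's x along the stand's y).
- hook_seat (a point): Lowest spot of the arm's upper surface, just before it turns up, 70 mm from the post's axis and 200 mm high; axes as the stand.
- lid: Loose steel lid of the small pan, a plate 112 x 180 mm, 8 mm thick at its edge (11 mm at its raised panel), 0.18 to 0.35 kg, lying on the bench. Origin: centre of its underside; z up; long side along its y. Its centre of mass is under the middle of the handle.
- lid_grip (a point): Middle of the lid's bar handle: a straight round bar 10 mm thick and 64 mm long along the lid's y, its centre line 40 mm above the lid's underside; 24 mm of free space between the bar and the panel.
- lid_under (a point): Centre of the lid's underside (lower edge), axes as the lid.
- mill: Turned wooden pepper mill, loose, 58 mm in diameter, 160 mm high; origin at the centre of its foot. It and the two spice jars stand in a row (in any order) between the lid and the pan.
- jar_a: Spice jar with a screw cap, loose, 45 mm in diameter, 106 mm high; origin at the centre of its foot.
- jar_b: Another spice jar of the same shape, loose, 45 mm in diameter, 106 mm high; origin at the centre of its foot.
There are look-alikes about, which are no part of the job. What is shaped like the jar_b but purple is not meant.

How it is judged:
On the way, in this order (a step that is already met when the one before it is completed fails the run):
1. the basket hangs by its handle on the hook's arm, let go (distance between basket_hang and hook_seat below 0.025 m and contact force between basket and hook_stand above 0.8 N and angle between basket's own z axis and vertical below 0.35 rad and contact force between basket and the fingers below 0.1 N and contact force between basket and the arm below 0.1 N), for 0.3 s.
2. the lid is held level and in line just above the pan's rim (horizontal distance between lid_under and pan_rim below 0.015 m and z of lid_under in the frame of pan_rim between 0.006 and 0.038 m and angle between the y axis of lid and the y axis of pan, either way round below 0.14 rad and angle between lid's own z axis and vertical below 0.12 rad and contact force between lid and pan below 0.05 N and contact force between lid and the fingers above 0.5 N and linear speed of lid below 0.03 m/s), for 0.3 s.
At the end, for the whole second after the job is handed in: Basket let go, hanging by its handle's kink on the hook arm (within 25 mm, under 20 deg). Lid held still, 6 to 38 mm above the pan's rim, centred within 15 mm, in line within 8 deg, level within 7 deg, not touching it. Pan within 40 mm, mill and jars upright within 30 mm of their starts (all of step 1 and all of step 2 and distance of pan from where it was at the start of the episode below 0.04 m and angle between pan's own z axis and vertical below 0.1 rad and angle between each of mill, jar_a, jar_b's own z axis and vertical below 0.2 rad and distance of each of mill, jar_a, jar_b from where it was at the start of the episode below 0.03 m); the arm keeps its last pose, push and grip.
It fails at once if the lid touches the pan (contact force between lid and pan above 0.5 N).
It fails at once if the pan is shoved more than 40 mm or tipped (distance of pan from where it was at the start of the episode above 0.04 m or angle between pan's own z axis and vertical above 0.3 rad).
It fails at once if the pepper mill is knocked more than 30 mm away or over (distance of mill from where it was at the start of the episode above 0.03 m or angle between mill's own z axis and vertical above 0.4 rad).
It fails at once if the first spice jar is knocked more than 30 mm away or over (distance of jar_a from where it was at the start of the episode above 0.03 m or angle between jar_a's own z axis and vertical above 0.4 rad).
It fails at once if the second spice jar is knocked more than 30 mm away or over (distance of jar_b from where it was at the start of the episode above 0.03 m or angle between jar_b's own z axis and vertical above 0.4 rad).
It also fails if it takes over 67 s, if anything falls off the work surface, if the arm or the gripper's body presses on something with over 40 N, if the wrist force passes 120 N, or if a joint passes its speed limit or range.

## Working session

There is one attempt and no reset: what is moved stays moved. The work goes in short steps, Python scripts to look and compute and a tool call to move; the robot and the scene stay as the last step left them, time stands still between calls to the robot, and variables do not carry over. Pictures are saved under pics/ and viewed, and the job is handed in when it is done.

Besides the shell and the picture viewer there is one more tool, called after "Emit:" as name([rows], argument=value, ...), one row to a line, values as JSON. send_rows: Moves the arm, as the interface text tells. Its arguments: {"type":"object","properties":{"steps":{"type":"array"},"gripper":{"type":"number"},"grip_force":{"type":"number"}},"required":["steps"]}

```bash
mkdir -p pics; cat > h.py <<'E'
import numpy as np, cv2
from bench import telemetry, camera, robot
def cap(name,tag):
    c=camera(name); np.savez(f'{tag}.npz',**{k:np.asarray(v) for k,v in c.items()})
    cv2.imwrite(f'pics/{tag}.png',cv2.cvtColor(c['img'],cv2.COLOR_RGB2BGR)); return c
def load(tag): return dict(np.load(f'{tag}.npz'))
def RT(c):
    return cv2.Rodrigues(np.asarray(c['rvec'],float))[0],np.asarray(c['tvec'],float).ravel()
def ray(c,uv):
    uv=np.asarray(uv,float).reshape(-1,1,2)
    n=cv2.undistortPoints(uv,np.asarray(c['camera_matrix'],float),np.asarray(c['distortion'],float)).reshape(-1,2)
    R,t=RT(c); d=np.c_[n,np.ones(len(n))]
    return -R.T@t, d@R
def onplane(c,uv,z):
    o,d=ray(c,uv); return o+d*((z-o[2])/d[:,2])[:,None]
def depthpts(c,uv):
    o,d=ray(c,uv); uv=np.asarray(uv,int).reshape(-1,2); z=c['range_z'][uv[:,1],uv[:,0]]
    return o+d*z[:,None]
def cloud(c):
    v,u=np.mgrid[0:384,0:512]; uv=np.c_[u.ravel(),v.ravel()]
    return depthpts(c,uv).reshape(384,512,3)
def proj(c,P):
    return cv2.projectPoints(np.asarray(P,float).reshape(-1,1,3),np.asarray(c['rvec'],float),np.asarray(c['tvec'],float),np.asarray(c['camera_matrix'],float),np.asarray(c['distortion'],float))[0].reshape(-1,2)
E
python3 - <<'E'
from h import *
for n in ['scene','top','wrist']:
    c=cap(n,n+'0'); R,t=RT(c); print(n,(-R.T@t).round(3),R[2].round(3))
s=telemetry.sense(); print(s); print(robot.finger_overhang)
E
```

```text
scene [-0.382  0.861  0.893] [ 0.623 -0.577 -0.527]
top [-0.366 -0.28   1.331] [ 0.586  0.211 -0.782]
wrist [ 0.221 -0.588  0.383] [-0.257 -0.065 -0.964]
{'time_s': 0.15, 'qpos': array([ 1.35381648,  0.68979468, -0.19451188,  1.56610541,  0.15726642,
        0.9024846 , -0.21508992]), 'joint_vel': array([ 0.00054185, -0.00221299, -0.00021389, -0.00145837,  0.00151353,
       -0.00011689,  0.00077343]), 'effort': array([-1.57452654e-03, -5.27856517e+01, -1.26862999e+00, -1.53585774e+01,
       -5.25056175e-02,  3.81385500e-03,  1.03446437e-04]), 'tcp_pos': array([ 0.15495175, -0.60500945,  0.25209167]), 'tool_rot': array([-2.48123130e+00,  1.92564375e+00,  1.82507957e-03]), 'wrist_force': array([-0.73904618, -0.4587097 ,  0.73063938]), 'ft_torque': array([-0.01866593,  0.02577033,  0.05086369]), 'opening': 0.9956002561320278}
0.014
```

View pics/scene0.png

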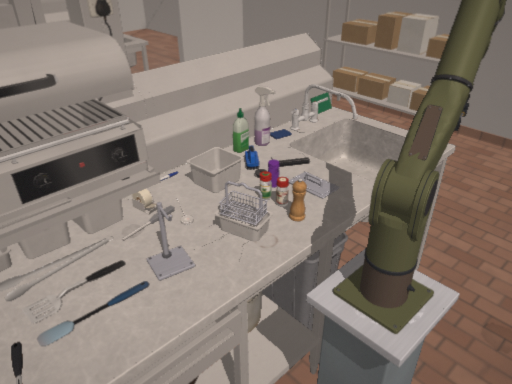

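View pics/top0.png

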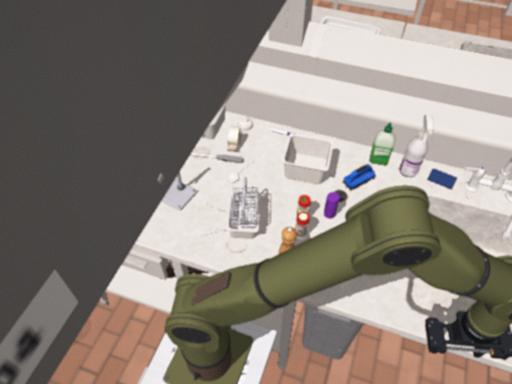

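View pics/wrist0.png

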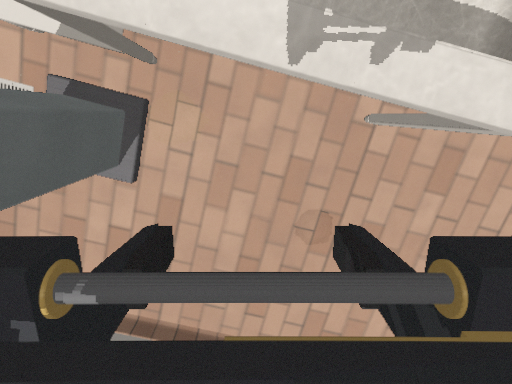

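The scene view shows the stand at (165,240), basket on pan (243,215), jars (265,185) and (283,190), mill (299,200), lid (312,185). In the top view the arm hides the lid. I'll zoom in and take depth.

```bash
python3 - <<'E'
from h import *
s=load('scene0'); t=load('top0')
a=s['img'][150:290,120:350]; cv2.imwrite('pics/sc.png',cv2.cvtColor(cv2.resize(a,None,fx=3.4,fy=3.4,interpolation=cv2.INTER_CUBIC),cv2.COLOR_RGB2BGR))
a=t['img'][120:270,150:360]; cv2.imwrite('pics/tc.png',cv2.cvtColor(cv2.resize(a,None,fx=3.7,fy=3.7,interpolation=cv2.INTER_CUBIC),cv2.COLOR_RGB2BGR))
for n,c,pts in [('s',s,[(165,240),(172,263),(243,195),(268,198),(240,230),(265,178),(283,183),(299,187),(312,185),(310,178)]),('t',t,[(178,190),(245,185),(245,210),(303,200),(302,217),(288,232),(332,205)])]:
    print(n); print(np.c_[np.array(pts),depthpts(c,pts)].round(3))
E
```

```text
s
[[ 1.65e+02  2.40e+02  5.48e-01  3.60e-01  7.70e-02]
 [ 1.72e+02  2.63e+02  5.08e-01  3.70e-01  1.60e-02]
 [ 2.43e+02  1.95e+02  5.37e-01  4.50e-02  1.05e-01]
 [ 2.68e+02  1.98e+02  5.67e-01 -1.09e-01  9.00e-03]
 [ 2.40e+02  2.30e+02  4.72e-01  1.20e-01  3.00e-02]
 [ 2.65e+02  1.78e+02  5.73e-01 -9.70e-02  1.00e-01]
 [ 2.83e+02  1.83e+02  4.96e-01 -1.12e-01  1.05e-01]
 [ 2.99e+02  1.87e+02  4.01e-01 -8.90e-02  1.40e-01]
 [ 3.12e+02  1.85e+02  5.08e-01 -2.99e-01  1.20e-02]
 [ 3.10e+02  1.78e+02  5.52e-01 -3.39e-01  9.00e-03]]
t
[[ 1.780e+02  1.900e+02  5.400e-01  3.650e-01  1.100e-02]
 [ 2.450e+02  1.850e+02 -3.660e-01 -2.800e-01  1.331e+00]
 [ 2.450e+02  2.100e+02  5.440e-01  9.400e-02  1.000e-03]
 [ 3.030e+02  2.000e+02  5.800e-01 -1.100e-01  1.070e-01]
 [ 3.020e+02  2.170e+02  5.100e-01 -1.270e-01  1.060e-01]
 [ 2.880e+02  2.320e+02  4.100e-01 -1.060e-01  1.460e-01]
 [ 3.320e+02  2.050e+02  6.140e-01 -2.080e-01  8.000e-02]]
```

View pics/sc.png

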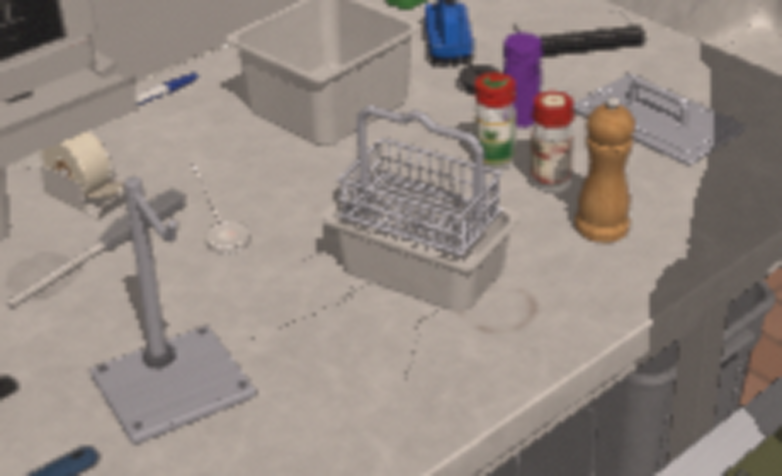

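View pics/tc.png

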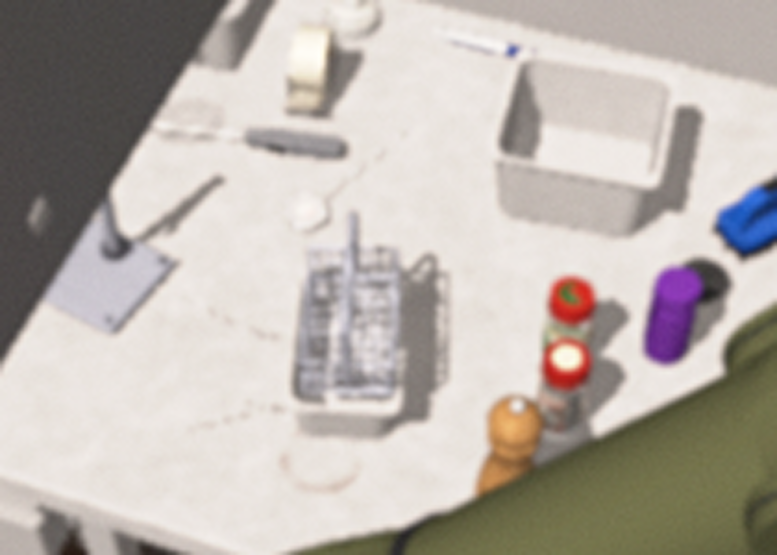

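```bash
python3 - <<'E'
from h import *
s=load('scene0'); P=cloud(s); ok=s['range_z']>0
# stand plate: z 8..16mm near (0.5,0.37)
def rect(m,name):
    p=P[m][:,:2]*1000; r=cv2.minAreaRect(p.astype(np.float32)); print(name,len(p),r,P[m].mean(0).round(3))
X,Y,Z=P[...,0],P[...,1],P[...,2]
m=ok&(Z>.006)&(Z<.018)&(X>.4)&(X<.65)&(Y>.28)&(Y<.46); rect(m,'plate')
m=ok&(Z>.05)&(Z<.25)&(X>.4)&(X<.65)&(Y>.25)&(Y<.46)
for z in range(30,240,15):
    k=ok&(Z>z/1000)&(Z<(z+15)/1000)&(X>.4)&(X<.7)&(Y>.25)&(Y<.46)
    if k.sum(): print(z,k.sum(),P[k].mean(0).round(3),P[k].min(0).round(3),P[k].max(0).round(3))
m=ok&(Z>.005)&(Z<.06)&(X>.4)&(X<.65)&(Y<-.22)&(Y>-.45); rect(m,'lid')
m=ok&(Z>.025)&(Z<.06)&(X>.4)&(X<.65)&(Y<-.22)&(Y>-.45); rect(m,'lidbar')
m=ok&(Z>.155)&(Z<.2)&(X>.4)&(X<.7)&(Y<.2)&(Y>-.05); rect(m,'handle')
m=ok&(Z>.052)&(Z<.07)&(X>.4)&(X<.7)&(Y<.2)&(Y>-.05); rect(m,'rim')
m=ok&(Z>.015)&(Z<.07)&(X>.4)&(X<.7)&(Y<.2)&(Y>-.05); rect(m,'pan')
E
```

```text
plate 904 ((529.8690795898438, 364.6939392089844), (119.6000747680664, 126.6290283203125), 77.98487091064453) [0.517 0.37  0.012]
30 16 [0.549 0.361 0.037] [0.545 0.352 0.031] [0.554 0.366 0.043]
45 20 [0.549 0.363 0.052] [0.544 0.354 0.046] [0.555 0.368 0.06 ]
60 22 [0.549 0.362 0.067] [0.543 0.353 0.06 ] [0.56  0.367 0.074]
75 16 [0.548 0.362 0.082] [0.545 0.354 0.076] [0.555 0.369 0.089]
90 22 [0.549 0.362 0.096] [0.545 0.354 0.09 ] [0.556 0.368 0.102]
105 20 [0.549 0.362 0.111] [0.544 0.355 0.106] [0.555 0.368 0.119]
120 25 [0.549 0.362 0.127] [0.545 0.355 0.12 ] [0.556 0.369 0.135]
135 20 [0.549 0.362 0.143] [0.544 0.353 0.136] [0.557 0.368 0.15 ]
150 21 [0.549 0.363 0.158] [0.543 0.356 0.15 ] [0.555 0.368 0.164]
165 24 [0.549 0.362 0.172] [0.542 0.353 0.165] [0.555 0.368 0.179]
180 16 [0.546 0.365 0.188] [0.484 0.358 0.18 ] [0.557 0.376 0.195]
195 67 [0.524 0.367 0.202] [0.468 0.29  0.195] [0.657 0.415 0.21 ]
210 236 [0.638 0.377 0.218] [0.463 0.285 0.21 ] [0.659 0.46  0.225]
225 420 [0.666 0.378 0.235] [0.46  0.288 0.225] [0.7  0.46 0.24]
lid 565 ((534.8099365234375, -346.2294921875), (179.79246520996094, 244.510009765625), 84.9154052734375) [ 0.503 -0.314  0.013]
lidbar 57 ((515.2197265625, -313.29937744140625), (18.508310317993164, 81.92841339111328), 84.9234619140625) [ 0.512 -0.314  0.04 ]
handle 121 ((499.002685546875, 76.8365478515625), (138.57046508789062, 12.333975791931152), 17.90007972717285) [0.496 0.078 0.172]
rim 543 ((497.204833984375, 78.90972137451172), (178.42364501953125, 114.04228210449219), 16.537168502807617) [0.492 0.086 0.064]
pan 1082 ((497.204833984375, 78.90972137451172), (178.42364501953125, 114.04228210449219), 16.537168502807617) [0.488 0.09  0.049]
```

Emit:
send_rows([
  {"tx": 0,"ty": 0,"tz": 0.15},
  {"tx": 0,"ty": 0,"tz": 0.35},
  {"tx": 0.05,"ty": 0.05,"tz": 0.5},
  {"tx": 0.15,"ty": 0.15,"tz": 0.55},
  {"tx": 0.25,"ty": 0.3,"tz": 0.55},
  {"tx": 0.35,"ty": 0.5,"tz": 0.55},
  {"tx": 0.45,"ty": 0.7,"tz": 0.55},
  {"tx": 0.55,"ty": 0.9,"tz": 0.55},
  {"tx": 0.6,"ty": 1,"tz": 0.55},
  {"tx": 0.6,"ty": 1,"tz": 0.55},
])

```text
validation failed for argument at $.st...
```

Emit:
send_rows([
  {"tx": 0,"ty": 0,"tz": 0.15,"rx": 0,"ry": 0,"rz": 0},
  {"tx": 0,"ty": 0,"tz": 0.35,"rx": 0,"ry": 0,"rz": 0},
  {"tx": 0.05,"ty": 0.05,"tz": 0.5,"rx": 0,"ry": 0,"rz": 0},
  {"tx": 0.15,"ty": 0.15,"tz": 0.55,"rx": 0,"ry": 0,"rz": 0},
  {"tx": 0.25,"ty": 0.3,"tz": 0.55,"rx": 0,"ry": 0,"rz": 0},
  {"tx": 0.35,"ty": 0.5,"tz": 0.55,"rx": 0,"ry": 0,"rz": 0},
  {"tx": 0.45,"ty": 0.7,"tz": 0.55,"rx": 0,"ry": 0,"rz": 0},
  {"tx": 0.55,"ty": 0.85,"tz": 0.55,"rx": 0,"ry": 0,"rz": 0},
  {"tx": 0.6,"ty": 0.95,"tz": 0.55,"rx": 0,"ry": 0,"rz": 0},
  {"tx": 0.6,"ty": 1,"tz": 0.55,"rx": 0,"ry": 0,"rz": 0},
])

```text
time_s: 1.4
tcp_pos: [0.3358, -0.3031, 0.4171]
tool_rot: [-2.485, 1.921, 0.002]
wrist_force: [-1.0, -0.2, 0.3]
opening: 1.002
```

```bash
python3 - <<'E'
from h import *
cap('wrist','wrist1');cap('top','top1');cap('scene','scene1')
E
```

```text
(no output)
```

View pics/wrist1.png

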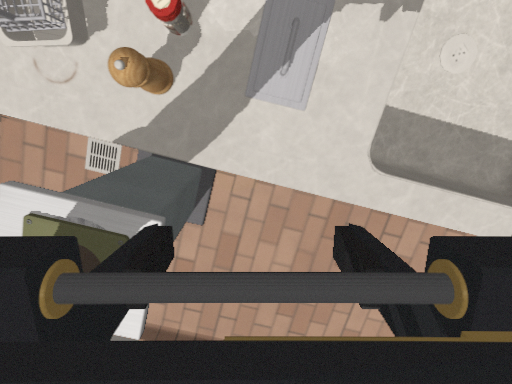

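View pics/top1.png

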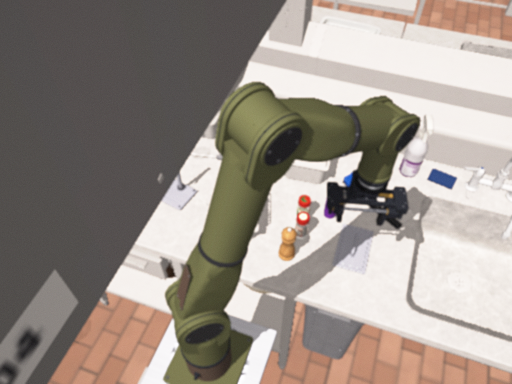

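View pics/scene1.png

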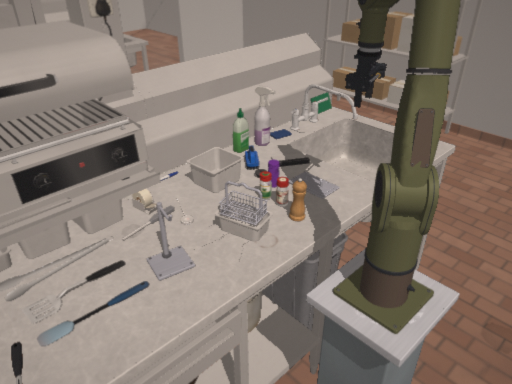

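Emit:
send_rows([
  {"tx": 0.03,"ty": 0.1,"tz": 0,"rx": 0,"ry": 0,"rz": 0},
  {"tx": 0.07,"ty": 0.25,"tz": 0,"rx": 0,"ry": 0,"rz": 0},
  {"tx": 0.12,"ty": 0.4,"tz": 0,"rx": 0,"ry": 0,"rz": 0},
  {"tx": 0.17,"ty": 0.55,"tz": 0,"rx": 0,"ry": 0,"rz": 0},
  {"tx": 0.22,"ty": 0.7,"tz": 0,"rx": 0,"ry": 0,"rz": 0},
  {"tx": 0.27,"ty": 0.85,"tz": 0,"rx": 0,"ry": 0,"rz": 0},
  {"tx": 0.3,"ty": 0.95,"tz": 0,"rx": 0,"ry": 0,"rz": 0},
  {"tx": 0.3,"ty": 1,"tz": 0,"rx": 0,"ry": 0,"rz": 0},
  {"tx": 0.3,"ty": 1,"tz": 0,"rx": 0,"ry": 0,"rz": 0},
  {"tx": 0.3,"ty": 1,"tz": 0,"rx": 0,"ry": 0,"rz": 0},
])

```text
time_s: 2.8
tcp_pos: [0.4242, -0.0077, 0.4169]
tool_rot: [2.477, -1.931, -0.002]
wrist_force: [-1.2, -0.9, -0.0]
opening: 1.005
```

```bash
python3 - <<'E'
from h import *
cap('wrist','wrist2');cap('scene','scene2');cap('top','top2')
E
```

```text
(no output)
```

View pics/wrist2.png

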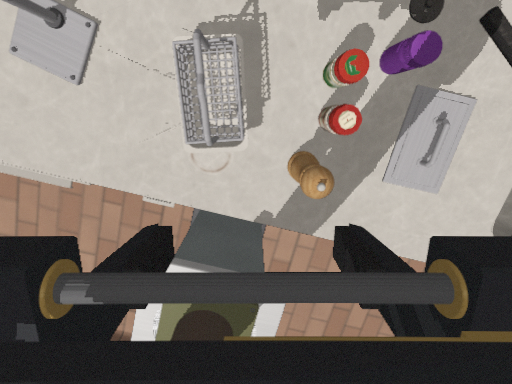

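View pics/top2.png

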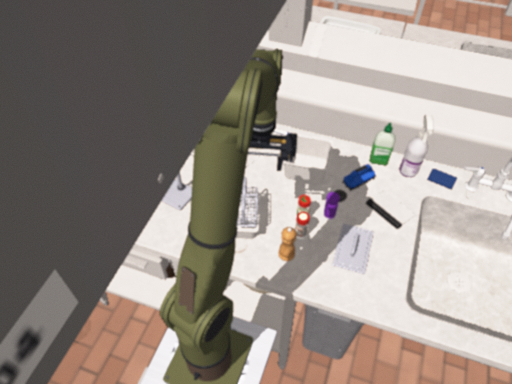

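```bash
python3 - <<'E'
from h import *
c=load('wrist2'); P=cloud(c); ok=c['range_z']>0; X,Y,Z=P[...,0],P[...,1],P[...,2]
def rect(m,name):
    if m.sum()<5: print(name,m.sum()); return
    p=P[m][:,:2]*1000; r=cv2.minAreaRect(p.astype(np.float32)); print(name,len(p),np.round(r[0],1),np.round(r[1],1),round(r[2],1),P[m].mean(0).round(4))
near=ok&(X>.38)&(X<.65)&(Y>-.03)&(Y<.2)
for a,b in [(.01,.05),(.05,.06),(.055,.062),(.062,.068),(.068,.08),(.08,.1),(.1,.12),(.12,.15),(.15,.165),(.165,.2)]: rect(near&(Z>a)&(Z<b),(a,b))
m=ok&(Y<-.22)&(Y>-.45)&(X>.35)&(X<.65)
for a,b in [(.004,.02),(.02,.06),(.03,.05)]: rect(m&(Z>a)&(Z<b),('lid',a,b))
# shoulder tops
m=near&(Z>.155); q=P[m]; d=np.array([np.cos(.31),np.sin(.31)]); s_=(q[:,:2]-[.497,.078])@d; tt=(q[:,:2]-[.497,.078])@[-d[1],d[0]]
for i in np.arange(-.08,.08,.01):
    k=(s_>=i)&(s_<i+.01)
    if k.any(): print(round(i,2),k.sum(),q[k,2].max().round(4),np.median(q[k,2]).round(4),tt[k].mean().round(4))
a=c['img'][0:170,140:290]; cv2.imwrite('pics/wb2.png',cv2.cvtColor(cv2.resize(a,None,fx=3.5,fy=3.5,interpolation=cv2.INTER_CUBIC),cv2.COLOR_RGB2BGR))
E
```

```text
(0.01, 0.05) 495 [498.   80.5] [162.9  99.2] 16.5 [0.4851 0.0886 0.0294]
(0.05, 0.06) 96 [497.5  81.8] [162.8  96.6] 16.4 [0.4868 0.094  0.0528]
(0.055, 0.062) 33 [475.2 101.4] [183.1  91.6] 40.3 [0.4447 0.0758 0.0592]
(0.062, 0.068) 2675 [498.1  79.8] [176.9 109.7] 16.6 [0.5018 0.0743 0.0656]
(0.068, 0.08) 364 [502.2  76.9] [138.1  88.5] 17.8 [0.5026 0.0851 0.0696]
(0.08, 0.1) 342 [502.4  77.3] [137.6  87.7] 17.7 [0.5143 0.1054 0.0892]
(0.1, 0.12) 975 [501.3  76.9] [140.9  89.5] 17.9 [0.5069 0.0788 0.1107]
(0.12, 0.15) 61 [501.3  75.5] [137.7   6.6] 18.4 [0.5206 0.0805 0.1344]
(0.15, 0.165) 41 [501.6  76. ] [138.7   8.4] 17.6 [0.5064 0.0763 0.1602]
(0.165, 0.2) 841 [500.8  76.7] [133.4   9.6] 18.7 [0.5036 0.0772 0.1752]
('lid', 0.004, 0.02) 5683 [ 517.6 -316.5] [180.6 114.5] 1.1 [ 0.5216 -0.3131  0.0096]
('lid', 0.02, 0.06) 379 [ 517.4 -316.6] [85.6 10.9] 1.1 [ 0.518  -0.3152  0.0403]
('lid', 0.03, 0.05) 347 [ 517.7 -316.6] [85.  10.9] 1.2 [ 0.5181 -0.3154  0.0417]
-0.08 22565 0.5087 0.5018 -0.0534
-0.07 9750 0.5085 0.4838 -0.0248
-0.06 2253 0.4916 0.4805 -0.0047
-0.05 57 0.1763 0.174 -0.0035
-0.04 61 0.1759 0.174 -0.0033
-0.03 58 0.176 0.174 -0.0034
-0.02 62 0.1792 0.1745 -0.0034
-0.01 70 0.1845 0.1809 -0.0033
-0.0 72 0.1848 0.1831 -0.0025
0.01 70 0.1848 0.1791 -0.0023
0.02 65 0.1767 0.1739 -0.0021
0.03 69 0.1761 0.1737 -0.0023
0.04 72 0.176 0.174 -0.0022
0.05 68 0.1762 0.174 -0.0022
0.06 58 0.1744 0.171 -0.0026
0.07 12 0.1649 0.1622 -0.0029
```

View pics/wb2.png

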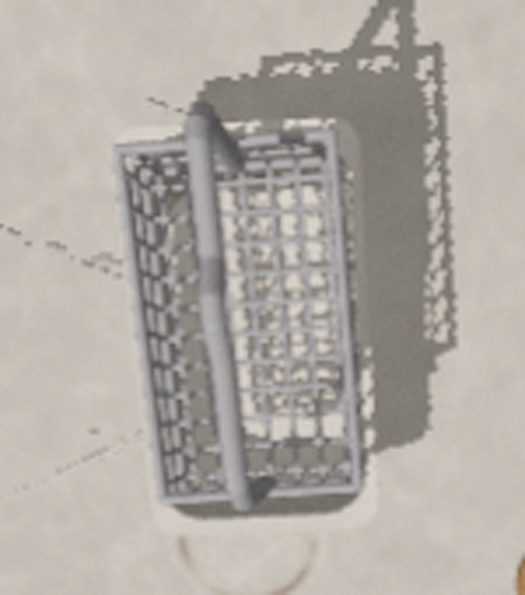

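```bash
python3 - <<'E'
from h import *
for n in ['scene0','scene1','scene2']:
    c=load(n); P=cloud(c); ok=c['range_z']>0; X,Y,Z=P[...,0],P[...,1],P[...,2]
    m=ok&(Z>.185)&(Z<.235)&(X<.575)&(X>.42)&(Y>.33)&(Y<.42)
    q=P[m]; q=q[np.argsort(q[:,0])]; 
    if n=='scene2': print(q[::3].round(4))
    print(len(q),q.mean(0))
c=load('wrist2');P=cloud(c); ok=c['range_z']>0
m=ok&(P[...,2]>.008)&(P[...,2]<.016)&(P[...,0]>.4)&(P[...,0]<.65)&(P[...,1]>.25)
print(cv2.minAreaRect((P[m][:,:2]*1000).astype(np.float32)),P[m].min(0),P[m].max(0))
c=load('scene2');P=cloud(c); ok=c['range_z']>0
m=ok&(P[...,2]>.008)&(P[...,2]<.014)&(P[...,0]>.4)&(P[...,0]<.65)&(P[...,1]>.25)&(P[...,1]<.46)
print(cv2.minAreaRect((P[m][:,:2]*1000).astype(np.float32)))
E
```

```text
101 [0.52021209 0.36797024 0.20385673]
102 [0.51984772 0.36804641 0.20395186]
[[0.4575 0.3802 0.2239]
 [0.4623 0.3809 0.2184]
 [0.4649 0.3799 0.2132]
 [0.4665 0.3808 0.2229]
 [0.468  0.3812 0.2123]
 [0.4694 0.3808 0.2079]
 [0.48   0.378  0.201 ]
 [0.4846 0.3781 0.2021]
 [0.489  0.372  0.2002]
 [0.4938 0.3756 0.1995]
 [0.498  0.3724 0.2027]
 [0.5039 0.3687 0.2013]
 [0.5089 0.3727 0.1973]
 [0.5125 0.3702 0.1977]
 [0.5168 0.3669 0.2009]
 [0.5236 0.3695 0.1987]
 [0.5261 0.3641 0.2019]
 [0.5307 0.3674 0.2047]
 [0.5356 0.3611 0.2028]
 [0.5419 0.3604 0.2028]
 [0.5432 0.3587 0.2084]
 [0.5444 0.3586 0.2042]
 [0.5459 0.3601 0.1865]
 [0.5473 0.3592 0.2102]
 [0.5477 0.3541 0.197 ]
 [0.5483 0.3624 0.2077]
 [0.5491 0.3615 0.2104]
 [0.55   0.3656 0.2014]
 [0.5516 0.3657 0.1935]
 [0.552  0.365  0.1965]
 [0.5525 0.3626 0.188 ]
 [0.5534 0.355  0.2123]
 [0.5549 0.3574 0.2127]
 [0.5557 0.3601 0.2136]]
102 [0.51951334 0.3681707  0.20414303]
((524.5219116210938, 365.6180419921875), (120.23551940917969, 109.99443054199219), 78.19956970214844) [0.46038797 0.29808341 0.00800603] [0.57993956 0.4329387  0.01570931]
((522.95458984375, 366.1772766113281), (121.06395721435547, 113.2940673828125), 78.71446228027344)
```

```bash
python3 - <<'E'
from h import *
s=telemetry.sense(); print(s['qpos'].round(3),s['tcp_pos'].round(4),s['tool_rot'].round(4),s['wrist_force'])
d=np.array([.4668,.0649,.1665])-s['tcp_pos']; print(d/.3)
P=load('scene0');Q=cloud(P);ok=P['range_z']>0
m=ok&(Q[...,2]>.165)&(Q[...,2]<.2)&(Q[...,0]>.4)&(Q[...,0]<.6)&(Q[...,1]<.2)&(Q[...,1]>-.03)
q=Q[m]; print(len(q),q.mean(0),np.percentile(q[:,2],[5,50,95,100]),cv2.minAreaRect((q[:,:2]*1000).astype(np.float32)))
E
```

```text
[ 0.283  0.242 -0.484  1.848  0.126  1.083 -1.573] [ 0.4241 -0.0071  0.417 ] [ 2.4779e+00 -1.9302e+00 -2.0000e-03] [-0.00605843  0.17932701  0.37651926]
[ 0.14249704  0.23992218 -0.8350574 ]
107 [0.49591362 0.07749464 0.17398   ] [0.1674485  0.17325419 0.18265151 0.18582182] ((498.89910888671875, 76.80308532714844), (129.9772491455078, 12.333975791931152), 17.90007972717285)
```

Emit:
send_rows([
  {"tx": 0.05,"ty": 0.08,"tz": -0.1,"rx": 0,"ry": 0,"rz": 0.03},
  {"tx": 0.1,"ty": 0.17,"tz": -0.22,"rx": 0,"ry": 0,"rz": 0.073},
  {"tx": 0.143,"ty": 0.24,"tz": -0.35,"rx": 0,"ry": 0,"rz": 0.073},
  {"tx": 0.143,"ty": 0.24,"tz": -0.45,"rx": 0,"ry": 0,"rz": 0.073},
  {"tx": 0.143,"ty": 0.24,"tz": -0.5,"rx": 0,"ry": 0,"rz": 0.073},
  {"tx": 0.143,"ty": 0.24,"tz": -0.58,"rx": 0,"ry": 0,"rz": 0.073},
  {"tx": 0.143,"ty": 0.24,"tz": -0.67,"rx": 0,"ry": 0,"rz": 0.073},
  {"tx": 0.143,"ty": 0.24,"tz": -0.76,"rx": 0,"ry": 0,"rz": 0.073},
  {"tx": 0.143,"ty": 0.24,"tz": -0.835,"rx": 0,"ry": 0,"rz": 0.073},
  {"tx": 0.143,"ty": 0.24,"tz": -0.835,"rx": 0,"ry": 0,"rz": 0.073},
])

```text
time_s: 4.2
tcp_pos: [0.4663, 0.0641, 0.1654]
tool_rot: [2.547, -1.833, -0.004]
wrist_force: [-0.5, 0.0, 0.5]
opening: 1.001
```

```bash
python3 - <<'E'
from h import *
cap('wrist','wrist3');cap('scene','scene3')
s=telemetry.sense(); print(s['tcp_pos'].round(4),s['tool_rot'].round(4),s['wrist_force'])
c=load('scene3');a=c['img'][130:270,120:340]; cv2.imwrite('pics/s3.png',cv2.cvtColor(cv2.resize(a,None,fx=3.5,fy=3.5,interpolation=cv2.INTER_CUBIC),cv2.COLOR_RGB2BGR))
E
```

```text
[0.4674 0.0646 0.1669] [ 2.5495e+00 -1.8351e+00 -1.1000e-03] [0.5113992  0.03561735 0.18381988]
```

View pics/wrist3.png

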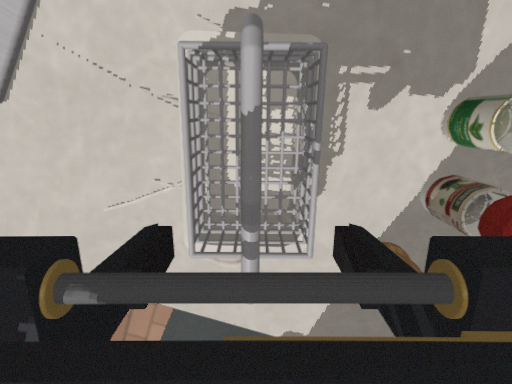

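View pics/s3.png

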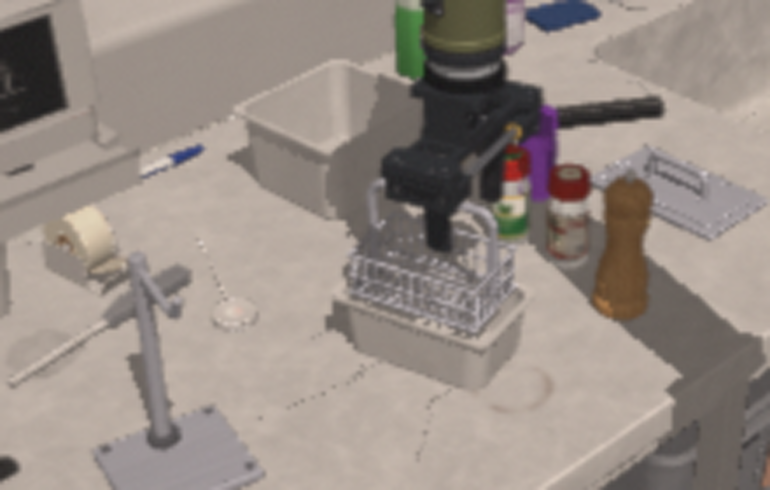

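Bar at (252,270) lies midway between the fingers, vertical in the image: aligned. Close.

Emit:
send_rows([
  {"tx": 0,"ty": 0,"tz": 0,"rx": 0,"ry": 0,"rz": 0},
  {"tx": 0,"ty": 0,"tz": 0,"rx": 0,"ry": 0,"rz": 0},
  {"tx": 0,"ty": 0,"tz": 0,"rx": 0,"ry": 0,"rz": 0},
  {"tx": 0,"ty": 0,"tz": 0,"rx": 0,"ry": 0,"rz": 0},
  {"tx": 0,"ty": 0,"tz": 0,"rx": 0,"ry": 0,"rz": 0},
  {"tx": 0,"ty": 0,"tz": 0,"rx": 0,"ry": 0,"rz": 0},
  {"tx": 0,"ty": 0,"tz": 0.04,"rx": 0,"ry": 0,"rz": 0},
  {"tx": 0,"ty": 0,"tz": 0.1,"rx": 0,"ry": 0,"rz": 0},
  {"tx": 0,"ty": 0,"tz": 0.18,"rx": 0,"ry": 0,"rz": 0},
  {"tx": 0,"ty": 0,"tz": 0.25,"rx": 0,"ry": 0,"rz": 0},
], gripper=1, grip_force=60)

```text
time_s: 5.55
tcp_pos: [0.4674, 0.0647, 0.2435]
tool_rot: [-2.55, 1.835, 0.0]
wrist_force: [-0.4, 0.2, -0.4]
opening: 0.005
```

```bash
python3 - <<'E'
from h import *
cap('wrist','wrist4');cap('scene','scene4')
s=telemetry.sense(); print(s['tcp_pos'].round(4),s['tool_rot'].round(4),s['wrist_force'],s['opening'],s['qpos'])
c=load('scene4');a=c['img'][130:270,120:340]; cv2.imwrite('pics/s4.png',cv2.cvtColor(cv2.resize(a,None,fx=3.5,fy=3.5,interpolation=cv2.INTER_CUBIC),cv2.COLOR_RGB2BGR))
E
```

```text
[0.4687 0.0651 0.2442] [-2.5468  1.8337 -0.0039] [ 1.22807147  0.15198443 -1.4998737 ] 0.008075924310756107 [ 0.04948244  0.53082537 -0.43504141  2.01507454  0.35382293  0.66384136
 -1.86193437]
```

View pics/wrist4.png

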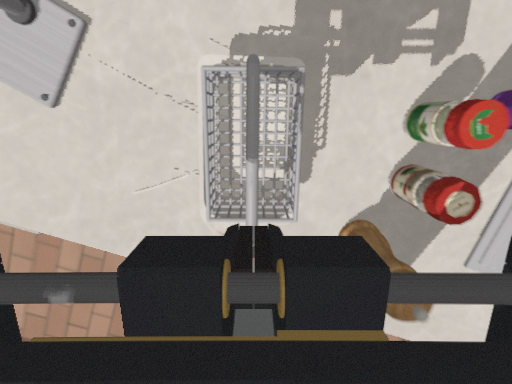

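View pics/s4.png

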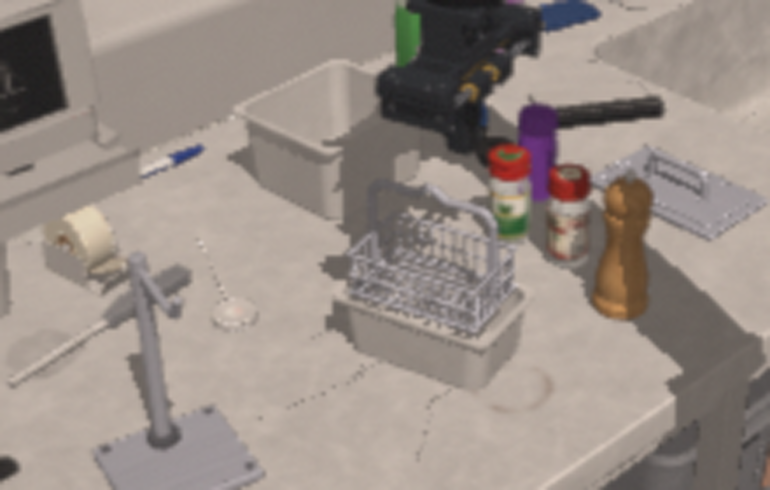

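The fingers closed on nothing: they were likely still closing when I began to lift, and the basket has stayed on the pan. I'll reopen partway, go back down, and give them time.

Emit:
send_rows([
  {"tx": 0,"ty": 0,"tz": 0,"rx": 0,"ry": 0,"rz": 0},
  {"tx": 0,"ty": 0,"tz": 0,"rx": 0,"ry": 0,"rz": 0},
  {"tx": 0,"ty": 0,"tz": 0,"rx": 0,"ry": 0,"rz": 0},
  {"tx": 0,"ty": 0,"tz": 0,"rx": 0,"ry": 0,"rz": 0},
  {"tx": -0.004,"ty": 0,"tz": -0.05,"rx": 0,"ry": 0,"rz": 0},
  {"tx": -0.004,"ty": 0,"tz": -0.1,"rx": 0,"ry": 0,"rz": 0},
  {"tx": -0.004,"ty": 0,"tz": -0.17,"rx": 0,"ry": 0,"rz": 0},
  {"tx": -0.004,"ty": 0,"tz": -0.24,"rx": 0,"ry": 0,"rz": 0},
  {"tx": -0.004,"ty": 0,"tz": -0.264,"rx": 0,"ry": 0,"rz": 0},
  {"tx": -0.004,"ty": 0,"tz": -0.264,"rx": 0,"ry": 0,"rz": 0},
], gripper=0.2)

```text
time_s: 6.9
tcp_pos: [0.4673, 0.0652, 0.1649]
tool_rot: [-2.548, 1.834, -0.003]
wrist_force: [1.0, 1.2, 0.0]
opening: 0.397
```

```bash
python3 - <<'E'
from h import *
cap('wrist','wrist5')
s=telemetry.sense(); print(s['tcp_pos'].round(4),s['tool_rot'].round(4),s['wrist_force'],s['opening'])
E
```

```text
[0.4677 0.0652 0.1653] [-2.5468  1.8333 -0.0042] [ 0.1935926  -0.12076169 -0.71753425] 0.4034064396982148
```

View pics/wrist5.png

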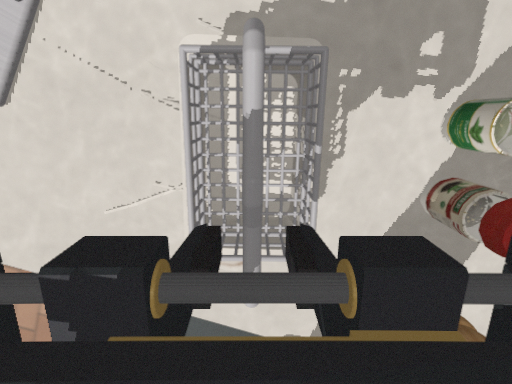

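Emit:
send_rows([
  {"tx": 0,"ty": 0,"tz": 0,"rx": 0,"ry": 0,"rz": 0},
  {"tx": 0,"ty": 0,"tz": 0,"rx": 0,"ry": 0,"rz": 0},
  {"tx": 0,"ty": 0,"tz": 0,"rx": 0,"ry": 0,"rz": 0},
  {"tx": 0,"ty": 0,"tz": 0,"rx": 0,"ry": 0,"rz": 0},
  {"tx": 0,"ty": 0,"tz": 0,"rx": 0,"ry": 0,"rz": 0},
  {"tx": 0,"ty": 0,"tz": 0,"rx": 0,"ry": 0,"rz": 0},
  {"tx": 0,"ty": 0,"tz": 0,"rx": 0,"ry": 0,"rz": 0},
  {"tx": 0,"ty": 0,"tz": 0,"rx": 0,"ry": 0,"rz": 0},
  {"tx": 0,"ty": 0,"tz": 0,"rx": 0,"ry": 0,"rz": 0},
  {"tx": 0,"ty": 0,"tz": 0,"rx": 0,"ry": 0,"rz": 0},
], gripper=1, grip_force=60)

```text
time_s: 8.2
tcp_pos: [0.4677, 0.0657, 0.1655]
tool_rot: [-2.547, 1.832, -0.004]
wrist_force: [-1.8, 2.2, 4.5]
opening: 0.076
```

Emit:
send_rows([
  {"tx": 0,"ty": 0,"tz": 0.01,"rx": 0,"ry": 0,"rz": 0},
  {"tx": 0,"ty": 0,"tz": 0.03,"rx": 0,"ry": 0,"rz": 0},
  {"tx": 0,"ty": 0,"tz": 0.05,"rx": 0,"ry": 0,"rz": 0},
  {"tx": 0,"ty": 0,"tz": 0.07,"rx": 0,"ry": 0,"rz": 0},
  {"tx": 0,"ty": 0,"tz": 0.1,"rx": 0,"ry": 0,"rz": 0},
  {"tx": 0,"ty": 0,"tz": 0.14,"rx": 0,"ry": 0,"rz": 0},
  {"tx": 0,"ty": 0,"tz": 0.18,"rx": 0,"ry": 0,"rz": 0},
  {"tx": 0,"ty": 0,"tz": 0.22,"rx": 0,"ry": 0,"rz": 0},
  {"tx": 0,"ty": 0,"tz": 0.27,"rx": 0,"ry": 0,"rz": 0},
  {"tx": 0,"ty": 0,"tz": 0.3,"rx": 0,"ry": 0,"rz": 0},
])

```text
time_s: 9.45
tcp_pos: [0.468, 0.0658, 0.2566]
tool_rot: [-2.546, 1.832, -0.005]
wrist_force: [-0.0, 0.1, -1.9]
opening: 0.073
```

```bash
python3 - <<'E'
from h import *
cap('wrist','wrist6');cap('scene','scene6')
s=telemetry.sense(); print(s['tcp_pos'].round(4),s['tool_rot'].round(4),s['wrist_force'],s['ft_torque'],s['opening'])
c=load('scene6');a=c['img'][130:270,120:340]; cv2.imwrite('pics/s6.png',cv2.cvtColor(cv2.resize(a,None,fx=3.5,fy=3.5,interpolation=cv2.INTER_CUBIC),cv2.COLOR_RGB2BGR))
E
```

```text
[0.4683 0.0658 0.2565] [-2.5452  1.8317 -0.0065] [ 0.92347442  0.11987218 -1.94209469] [-0.01059815  0.08197332  0.05165109] 0.07094470553459196
```

View pics/wrist6.png

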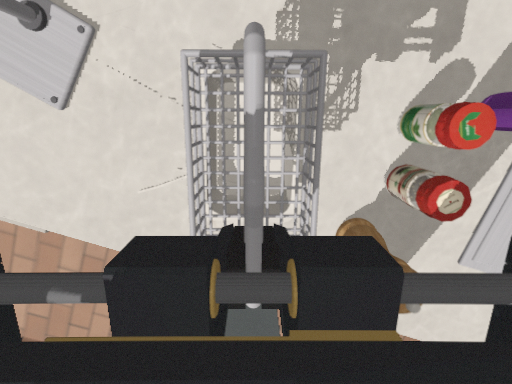

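View pics/s6.png

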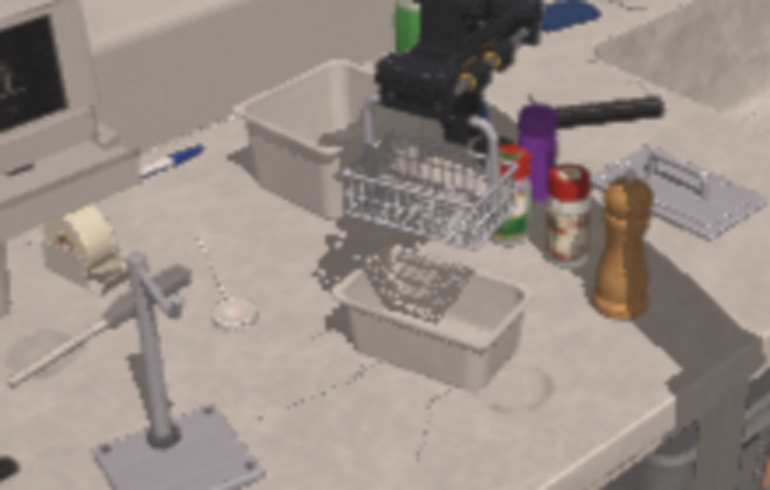

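Basket is lifted clear of the pan in the scene view. I'll measure its tilt in the grip, and take the pan's rim now that it's clear.

```bash
python3 - <<'E'
from h import *
c=load('wrist6'); P=cloud(c); ok=c['range_z']>0
tcp=np.array([.4683,.0658,.2565]); d=np.array([np.cos(.32),np.sin(.32)]); n=np.array([-d[1],d[0]])
q=P[ok&(P[...,2]>.12)&(P[...,2]<.31)&(P[...,0]>.4)&(P[...,0]<.64)&(P[...,1]>-.05)&(P[...,1]<.22)]
s=(q[:,:2]-tcp[:2])@d; t=(q[:,:2]-tcp[:2])@n
v,u=np.mgrid[0:384,0:512]; sel=ok&(v<235)
q=P[sel&(P[...,2]>.12)&(P[...,2]<.31)&(P[...,0]>.4)&(P[...,0]<.64)&(P[...,1]>-.05)&(P[...,1]<.22)]
s=(q[:,:2]-tcp[:2])@d; t=(q[:,:2]-tcp[:2])@n
print(len(q), np.percentile(s,[1,50,99]))
h=(q[:,2]>.235)
for i in np.arange(0.0,.12,.01):
    k=h&(s>=i)&(s<i+.01)
    if k.any(): print('bar',round(i,3),k.sum(),q[k,2].max().round(4),np.median(q[k,2]).round(4),t[k].mean().round(4))
w=(q[:,2]<.215)&(q[:,2]>.18)
for i in np.arange(0,.12,.02):
    k=w&(s>=i)&(s<i+.02)
    for sg in (-1,1):
        kk=k&(t*sg>.02)
        if kk.any(): print('wall',round(i,2),sg,kk.sum(),np.percentile(q[kk,2],[90,99]).round(4))
# pan rim from scene6
c=load('scene6'); P=cloud(c); ok=c['range_z']>0
m=ok&(P[...,2]>.058)&(P[...,2]<.07)&(P[...,0]>.38)&(P[...,0]<.62)&(P[...,1]>-.02)&(P[...,1]<.2)
print(cv2.minAreaRect((P[m][:,:2]*1000).astype(np.float32)),np.median(P[m][:,2]))
E
```

```text
17705 [-0.02638722  0.05735344  0.10382063]
bar 0.0 280 0.2563 0.2491 0.0009
bar 0.01 386 0.2679 0.2636 -0.0004
bar 0.02 335 0.2748 0.2703 0.0001
bar 0.03 483 0.2758 0.2737 0.0001
bar 0.04 553 0.2754 0.2704 0.0001
bar 0.05 511 0.2685 0.2647 0.0001
bar 0.06 522 0.2668 0.2643 0.0001
bar 0.07 542 0.2671 0.2642 0.0002
bar 0.08 591 0.2668 0.2639 -0.0
bar 0.09 497 0.2656 0.2615 0.0001
bar 0.1 139 0.2585 0.2531 0.0001
wall 0.0 -1 214 [0.2028 0.2034]
wall 0.0 1 225 [0.2031 0.2037]
wall 0.02 -1 241 [0.2026 0.2033]
wall 0.02 1 247 [0.2028 0.2036]
wall 0.04 -1 244 [0.2021 0.2028]
wall 0.04 1 257 [0.2024 0.2031]
wall 0.06 -1 257 [0.202  0.2027]
wall 0.06 1 269 [0.2022 0.2029]
wall 0.08 -1 295 [0.2017 0.2025]
wall 0.08 1 299 [0.2018 0.2024]
wall 0.1 -1 347 [0.2014 0.2023]
wall 0.1 1 368 [0.2016 0.2026]
((497.48260498046875, 80.44548797607422), (179.28175354003906, 114.27605438232422), 17.1977481842041) 0.06369826279681179
```

Basket hangs level; kink is 35 mm ahead of the TCP, its underside 10 mm above it. Next: carry to a spot off the hook's tip, turned 60°.

Emit:
send_rows([
  {"tx": -0.04,"ty": 0.06,"tz": 0,"rx": 0,"ry": 0,"rz": 0.08},
  {"tx": -0.1,"ty": 0.14,"tz": 0,"rx": 0,"ry": 0,"rz": 0.2},
  {"tx": -0.16,"ty": 0.23,"tz": 0,"rx": 0,"ry": 0,"rz": 0.34},
  {"tx": -0.22,"ty": 0.33,"tz": 0,"rx": 0,"ry": 0,"rz": 0.48},
  {"tx": -0.28,"ty": 0.44,"tz": 0,"rx": 0,"ry": 0,"rz": 0.62},
  {"tx": -0.28,"ty": 0.56,"tz": 0,"rx": 0,"ry": 0,"rz": 0.76},
  {"tx": -0.28,"ty": 0.68,"tz": 0,"rx": 0,"ry": 0,"rz": 0.9},
  {"tx": -0.28,"ty": 0.8,"tz": 0,"rx": 0,"ry": 0,"rz": 0.995},
  {"tx": -0.28,"ty": 0.92,"tz": -0.05,"rx": 0,"ry": 0,"rz": 0.995},
  {"tx": -0.28,"ty": 0.977,"tz": -0.1,"rx": 0,"ry": 0,"rz": 0.995},
])

```text
time_s: 10.8
tcp_pos: [0.3812, 0.3628, 0.2262]
tool_rot: [-3.117, 0.307, 0.001]
wrist_force: [0.2, 1.1, -2.0]
opening: 0.077
```

```bash
python3 - <<'E'
from h import *
cap('wrist','wrist7');cap('scene','scene7')
s=telemetry.sense(); print(s['tcp_pos'].round(4),s['tool_rot'].round(4),s['wrist_force'],s['opening'],s['qpos'].round(2))
c=load('scene7');a=c['img'][130:290,100:320]; cv2.imwrite('pics/s7.png',cv2.cvtColor(cv2.resize(a,None,fx=3.5,fy=3.5,interpolation=cv2.INTER_CUBIC),cv2.COLOR_RGB2BGR))
E
```

```text
[0.3807 0.3616 0.2252] [-3.1195  0.3074  0.0045] [ 0.57487061  0.23700208 -0.44684821] 0.07592547012907408 [-0.43  0.67 -0.69  1.88  0.58  0.79 -1.62]
```

View pics/wrist7.png

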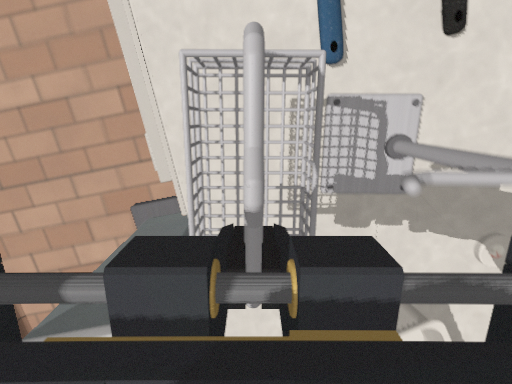

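View pics/s7.png

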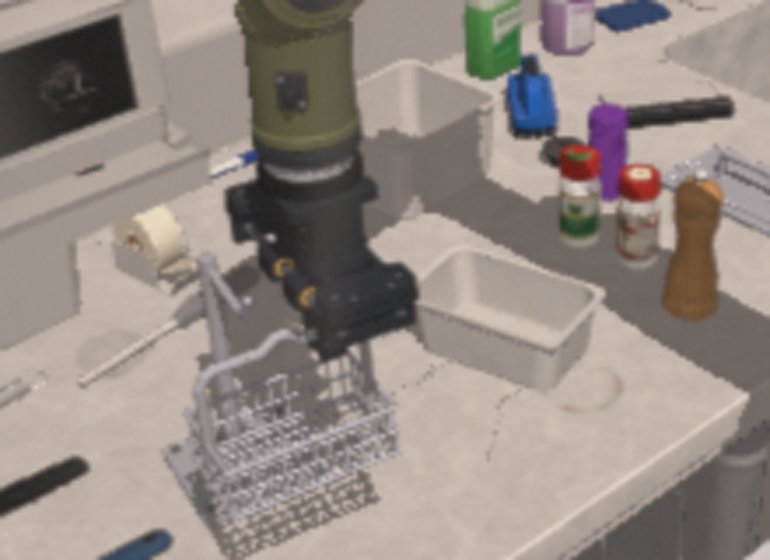

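Wrist view: hook tip at (412,184), arm running right along row ~180; kink at about (254,195). Measure both in the tool's frame.

```bash
python3 - <<'E'
from h import *
from scipy.spatial.transform import Rotation as Ro
c=load('wrist7'); P=cloud(c); ok=c['range_z']>0
s=telemetry.sense(); tcp=s['tcp_pos']; 
v,u=np.mgrid[0:384,0:512]
m=ok&(u>395)&(v<215)&(v>165)&(P[...,2]>.185)&(P[...,2]<.235)
q=P[m]; dx=np.array([np.cos(np.radians(-11.8)),np.sin(np.radians(-11.8))]); dy=np.array([-dx[1],dx[0]])
a=(q[:,:2]-tcp[:2])@dx; b=(q[:,:2]-tcp[:2])@dy
for i in np.arange(.06,.19,.008):
    k=(a>=i)&(a<i+.008)
    if k.any(): print('arm',round(i,3),k.sum(),b[k].mean().round(4),(b[k].min()).round(4),b[k].max().round(4),q[k,2].max().round(4))
m=ok&(u>215)&(u<290)&(v<235)&(P[...,2]>.2)&(P[...,2]<.27); q=P[m]
a=(q[:,:2]-tcp[:2])@dx; b=(q[:,:2]-tcp[:2])@dy
for i in np.arange(0.01,.11,.006):
    k=(b>=i)&(b<i+.006)
    if k.any(): print('bar',round(i,3),k.sum(),a[k].mean().round(4),q[k,2].max().round(4))
E
```

```text
arm 0.068 59 0.0335 0.031 0.0361 0.2233
arm 0.076 262 0.0349 0.0301 0.0375 0.2245
arm 0.084 62 0.0363 0.0326 0.0375 0.2124
arm 0.092 148 0.0344 0.0295 0.0375 0.2034
arm 0.1 204 0.0342 0.0302 0.0374 0.2013
arm 0.108 212 0.0339 0.0294 0.0374 0.2019
arm 0.116 209 0.034 0.0297 0.0375 0.202
arm 0.124 211 0.0342 0.0301 0.0375 0.2024
arm 0.132 222 0.0342 0.0295 0.0376 0.2039
arm 0.14 59 0.0336 0.0298 0.0374 0.2026
bar 0.01 463 0.0002 0.2359
bar 0.016 205 0.0001 0.2377
bar 0.022 197 0.0001 0.2422
bar 0.028 230 0.0001 0.2451
bar 0.034 295 0.0001 0.2455
bar 0.04 328 0.0001 0.2452
bar 0.046 330 0.0001 0.2422
bar 0.052 295 -0.0002 0.238
bar 0.058 310 -0.0001 0.2361
bar 0.064 307 -0.0002 0.2366
bar 0.07 318 -0.0002 0.2358
bar 0.076 326 -0.0002 0.2365
bar 0.082 333 -0.0003 0.236
bar 0.088 347 -0.0005 0.2357
bar 0.094 300 -0.0004 0.234
bar 0.1 182 -0.0006 0.2307
bar 0.106 16 -0.0006 0.2209
```

Emit:
send_rows([
  {"tx": 0.0,"ty": -0.012,"tz": 0.005,"rx": 0,"ry": 0,"rz": 0},
  {"tx": 0.04,"ty": -0.02,"tz": 0.005,"rx": 0,"ry": 0,"rz": 0},
  {"tx": 0.09,"ty": -0.03,"tz": 0.005,"rx": 0,"ry": 0,"rz": 0},
  {"tx": 0.14,"ty": -0.041,"tz": 0.005,"rx": 0,"ry": 0,"rz": 0},
  {"tx": 0.19,"ty": -0.051,"tz": 0.005,"rx": 0,"ry": 0,"rz": 0},
  {"tx": 0.24,"ty": -0.061,"tz": 0.005,"rx": 0,"ry": 0,"rz": 0},
  {"tx": 0.29,"ty": -0.072,"tz": 0.005,"rx": 0,"ry": 0,"rz": 0},
  {"tx": 0.331,"ty": -0.081,"tz": 0.005,"rx": 0,"ry": 0,"rz": 0},
  {"tx": 0.331,"ty": -0.081,"tz": 0.005,"rx": 0,"ry": 0,"rz": 0},
  {"tx": 0.331,"ty": -0.081,"tz": 0.005,"rx": 0,"ry": 0,"rz": 0},
])

```text
time_s: 12.15
tcp_pos: [0.4793, 0.3376, 0.2267]
tool_rot: [-3.119, 0.306, 0.006]
wrist_force: [0.2, 0.1, -2.5]
opening: 0.07
```

```bash
python3 - <<'E'
from h import *
cap('wrist','wrist8');cap('scene','scene8')
s=telemetry.sense(); print(s['tcp_pos'].round(4),s['tool_rot'].round(4),s['wrist_force'],s['opening'],s['qpos'].round(2))
c=load('scene8');a=c['img'][130:290,100:320]; cv2.imwrite('pics/s8.png',cv2.cvtColor(cv2.resize(a,None,fx=3.5,fy=3.5,interpolation=cv2.INTER_CUBIC),cv2.COLOR_RGB2BGR))
E
```

```text
[0.4793 0.3377 0.2268] [-3.1196  0.3052  0.0052] [ 0.48231482  0.09710005 -2.19591343] 0.07072901627129767 [-0.3   0.74 -0.7   1.7   0.57  0.91 -1.42]
```

View pics/wrist8.png

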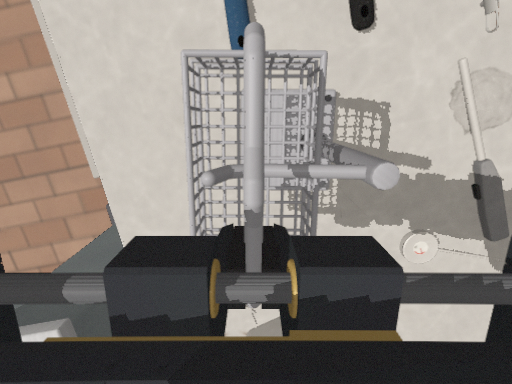

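View pics/s8.png

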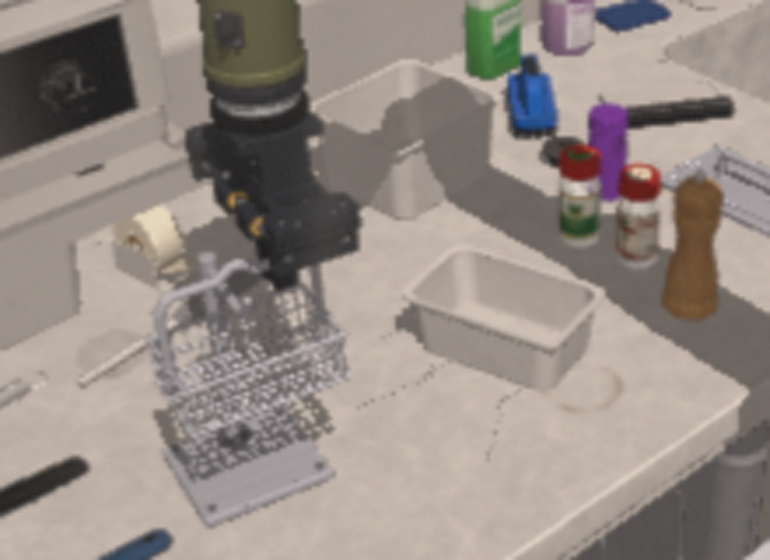

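Hook arm now passes under the kink (tip at (208,180) left of bar, post at (383,175) right). Lower slowly.

Emit:
send_rows([
  {"tx": 0,"ty": 0,"tz": -0.02,"rx": 0,"ry": 0,"rz": 0},
  {"tx": 0,"ty": 0,"tz": -0.04,"rx": 0,"ry": 0,"rz": 0},
  {"tx": 0,"ty": 0,"tz": -0.06,"rx": 0,"ry": 0,"rz": 0},
  {"tx": 0,"ty": 0,"tz": -0.08,"rx": 0,"ry": 0,"rz": 0},
  {"tx": 0,"ty": 0,"tz": -0.09,"rx": 0,"ry": 0,"rz": 0},
  {"tx": 0,"ty": 0,"tz": -0.1,"rx": 0,"ry": 0,"rz": 0},
  {"tx": 0,"ty": 0,"tz": -0.107,"rx": 0,"ry": 0,"rz": 0},
  {"tx": 0,"ty": 0,"tz": -0.113,"rx": 0,"ry": 0,"rz": 0},
  {"tx": 0,"ty": 0,"tz": -0.118,"rx": 0,"ry": 0,"rz": 0},
  {"tx": 0,"ty": 0,"tz": -0.118,"rx": 0,"ry": 0,"rz": 0},
])

```text
time_s: 13.5
tcp_pos: [0.4792, 0.3376, 0.1914]
tool_rot: [-3.12, 0.305, 0.005]
wrist_force: [0.6, 0.4, -1.5]
opening: 0.074
```

```bash
python3 - <<'E'
from h import *
cap('wrist','wrist9')
s=telemetry.sense(); print(s['tcp_pos'].round(4),s['tool_rot'].round(4),s['wrist_force'],s['opening'])
E
```

```text
[0.4793 0.3377 0.1915] [-3.1196  0.3052  0.0051] [-0.35261039 -0.08964192 -2.03518836] 0.07259379436792299
```

View pics/wrist9.png

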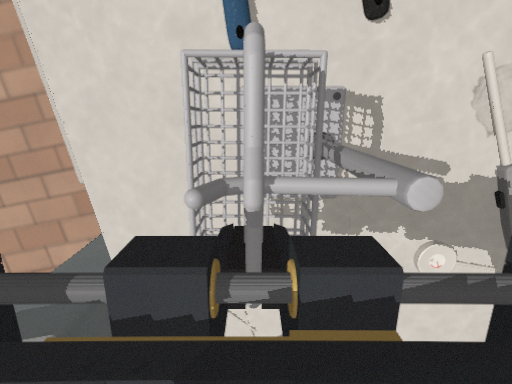

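Still carrying its weight (−2 N), so not quite down yet. A little lower.

Emit:
send_rows([
  {"tx": 0,"ty": 0,"tz": -0.003,"rx": 0,"ry": 0,"rz": 0},
  {"tx": 0,"ty": 0,"tz": -0.005,"rx": 0,"ry": 0,"rz": 0},
  {"tx": 0,"ty": 0,"tz": -0.007,"rx": 0,"ry": 0,"rz": 0},
  {"tx": 0,"ty": 0,"tz": -0.007,"rx": 0,"ry": 0,"rz": 0},
  {"tx": 0,"ty": 0,"tz": -0.007,"rx": 0,"ry": 0,"rz": 0},
  {"tx": 0,"ty": 0,"tz": -0.007,"rx": 0,"ry": 0,"rz": 0},
  {"tx": 0,"ty": 0,"tz": -0.007,"rx": 0,"ry": 0,"rz": 0},
  {"tx": 0,"ty": 0,"tz": -0.007,"rx": 0,"ry": 0,"rz": 0},
  {"tx": 0,"ty": 0,"tz": -0.007,"rx": 0,"ry": 0,"rz": 0},
  {"tx": 0,"ty": 0,"tz": -0.007,"rx": 0,"ry": 0,"rz": 0},
])

```text
time_s: 14.8
tcp_pos: [0.4793, 0.3379, 0.1895]
tool_rot: [-3.119, 0.305, 0.005]
wrist_force: [0.1, 0.6, 1.7]
opening: 0.069
```

Force changed to +1.7 N: the hook is carrying it. Open the fingers.

Emit:
send_rows([
  {"tx": 0,"ty": 0,"tz": 0,"rx": 0,"ry": 0,"rz": 0},
  {"tx": 0,"ty": 0,"tz": 0,"rx": 0,"ry": 0,"rz": 0},
  {"tx": 0,"ty": 0,"tz": 0,"rx": 0,"ry": 0,"rz": 0},
  {"tx": 0,"ty": 0,"tz": 0,"rx": 0,"ry": 0,"rz": 0},
  {"tx": 0,"ty": 0,"tz": 0,"rx": 0,"ry": 0,"rz": 0},
  {"tx": 0,"ty": 0,"tz": 0,"rx": 0,"ry": 0,"rz": 0},
  {"tx": 0,"ty": 0,"tz": 0,"rx": 0,"ry": 0,"rz": 0},
  {"tx": 0,"ty": 0,"tz": 0,"rx": 0,"ry": 0,"rz": 0},
  {"tx": 0,"ty": 0,"tz": 0.01,"rx": 0,"ry": 0,"rz": 0},
  {"tx": 0,"ty": 0,"tz": 0.03,"rx": 0,"ry": 0,"rz": 0},
], gripper=0)

```text
time_s: 16.05
tcp_pos: [0.4793, 0.3379, 0.1986]
tool_rot: [-3.119, 0.305, 0.005]
wrist_force: [0.1, -0.7, 0.6]
opening: 0.501
```

```bash
python3 - <<'E'
from h import *
cap('wrist','wrist10');cap('scene','scene10')
s=telemetry.sense(); print(s['tcp_pos'].round(4),s['wrist_force'],s['opening'])
c=load('scene10');a=c['img'][130:290,100:320]; cv2.imwrite('pics/s10.png',cv2.cvtColor(cv2.resize(a,None,fx=3.5,fy=3.5,interpolation=cv2.INTER_CUBIC),cv2.COLOR_RGB2BGR))
E
```

```text
[0.4797 0.3384 0.1994] [0.1525543  0.46264235 0.15278292] 0.4979875995422979
```

View pics/wrist10.png

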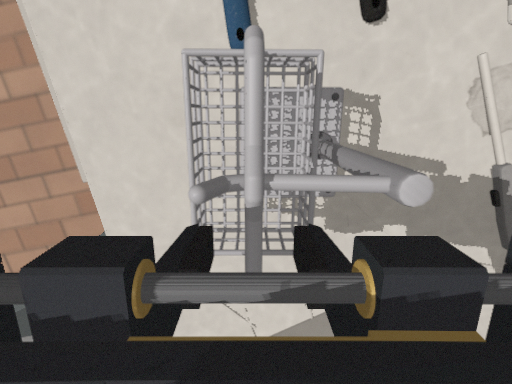

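View pics/s10.png

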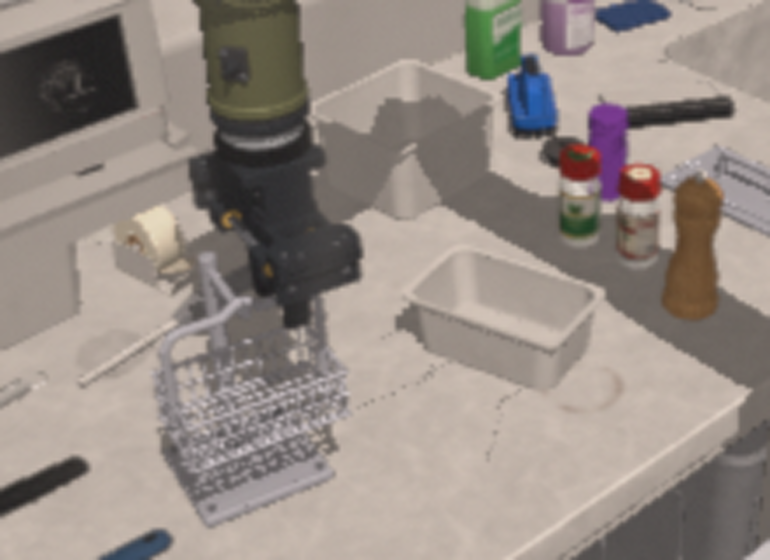

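Basket hangs on the arm, fingers clear. Rise and go to the lid.

Emit:
send_rows([
  {"tx": 0,"ty": 0,"tz": 0.08,"rx": 0,"ry": 0,"rz": 0},
  {"tx": 0,"ty": 0,"tz": 0.2,"rx": 0,"ry": 0,"rz": 0},
  {"tx": 0,"ty": 0,"tz": 0.35,"rx": 0,"ry": 0,"rz": 0},
  {"tx": 0,"ty": -0.05,"tz": 0.5,"rx": 0,"ry": 0,"rz": -0.05},
  {"tx": 0,"ty": -0.15,"tz": 0.57,"rx": 0,"ry": 0,"rz": -0.2},
  {"tx": 0,"ty": -0.3,"tz": 0.57,"rx": 0,"ry": 0,"rz": -0.35},
  {"tx": 0,"ty": -0.47,"tz": 0.57,"rx": 0,"ry": 0,"rz": -0.5},
  {"tx": 0,"ty": -0.65,"tz": 0.57,"rx": 0,"ry": 0,"rz": -0.65},
  {"tx": 0,"ty": -0.82,"tz": 0.57,"rx": 0,"ry": 0,"rz": -0.8},
  {"tx": 0,"ty": -0.98,"tz": 0.57,"rx": 0,"ry": 0,"rz": -0.95},
], gripper=-1)

```text
time_s: 17.4
tcp_pos: [0.4794, 0.0426, 0.3706]
tool_rot: [-2.59, 1.763, -0.005]
wrist_force: [1.6, -0.3, 0.1]
opening: 0.997
```

```bash
python3 - <<'E'
from h import *
cap('scene','scene11'); cap('wrist','wrist11')
s=telemetry.sense(); print(s['tcp_pos'].round(4),s['tool_rot'].round(4),s['wrist_force'],s['opening'],s['qpos'].round(2))
E
```

```text
[0.4795 0.0381 0.3702] [-2.5874  1.7736 -0.0068] [ 0.21464844  0.08807249 -0.26774375] 1.0023997265509996 [ 0.2   0.38 -0.54  1.8   0.23  1.01 -1.64]
```

View pics/wrist11.png

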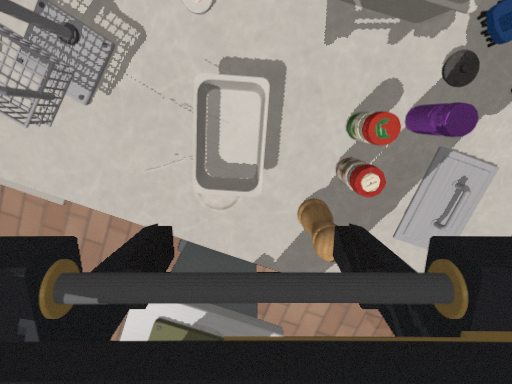

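View pics/scene11.png

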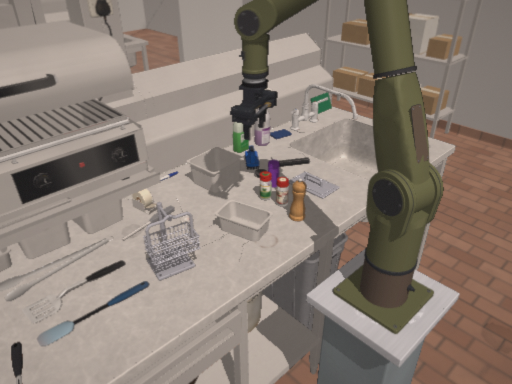

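The scene shows the basket hanging freely on the hook (172,235); the wrist view shows the empty pan at (231,135), jars, mill, and the lid at (447,198). I'll measure pan and lid here.

```bash
python3 - <<'E'
from h import *
for n in ['wrist11','scene11']:
    c=load(n); P=cloud(c); ok=c['range_z']>0
    def rect(m,name):
        if m.sum()<5: print(name,m.sum());return
        r=cv2.minAreaRect((P[m][:,:2]*1000).astype(np.float32)); print(n,name,m.sum(),np.round(r[0],1),np.round(r[1],1),round(r[2],2),np.percentile(P[m][:,2],[5,50,95]).round(4))
    nb=(P[...,0]>.38)&(P[...,0]<.62)&(P[...,1]>-.03)&(P[...,1]<.2)&ok
    rect(nb&(P[...,2]>.058)&(P[...,2]<.072),'rim')
    rect(nb&(P[...,2]>.062)&(P[...,2]<.069),'rimtop')
    lb=(P[...,0]>.4)&(P[...,0]<.64)&(P[...,1]<-.22)&(P[...,1]>-.42)&ok
    rect(lb&(P[...,2]>.004)&(P[...,2]<.02),'lid'); rect(lb&(P[...,2]>.025)&(P[...,2]<.06),'bar'); rect(lb&(P[...,2]>.038)&(P[...,2]<.06),'bartop')
    # kink near hook
    m=ok&(P[...,2]>.19)&(P[...,2]<.235)&(P[...,0]>.4)&(P[...,0]<.58)&(P[...,1]<.47)&(P[...,1]>.28); print('hang area',m.sum(),P[m].mean(0).round(3))
    for nm,x,y,h in [('mill',.41,-.1,.16),('ja',.58,-.1,.106),('jb',.505,-.12,.106)]:
        m=ok&(np.hypot(P[...,0]-x,P[...,1]-y)<.045)&(P[...,2]>h-.012)&(P[...,2]<h+.01)
        rect(m,nm)
# triangulate bar ends from two wrist views: rays at bar centre
E
```

```text
wrist11 rim 1735 [498.5  79.7] [177.1 109.1] 16.76 [0.0614 0.0641 0.0656]
wrist11 rimtop 1621 [498.5  79.7] [177.1 109.1] 16.76 [0.0628 0.0641 0.0656]
wrist11 lid 5257 [ 518.7 -317.1] [181.1 115.5] 1.84 [0.0066 0.0101 0.012 ]
wrist11 bar 391 [ 517.8 -316. ] [84.3 10.6] 1.56 [0.0288 0.0422 0.0453]
wrist11 bartop 309 [ 517.2 -316. ] [77.4 10.6] 1.56 [0.0389 0.0432 0.0454]
hang area 0 [nan nan nan]
wrist11 mill 10 [ 416.8 -100.1] [19.  5.] 18.73 [0.1481 0.1484 0.1488]
wrist11 ja 975 [ 587.1 -112.6] [43.2 44.2] 66.43 [0.0983 0.1058 0.1073]
wrist11 jb 836 [ 513.8 -128.1] [44.2 43. ] 44.44 [0.0977 0.1058 0.1073]
scene11 rim 288 [497.8  78.3] [177.2 115.5] 17.63 [0.0593 0.064  0.0677]
scene11 rimtop 226 [497.5  79.1] [177.2 113.9] 17.63 [0.0624 0.0647 0.0678]
scene11 lid 515 [ 516.2 -324.3] [222.8 194.2] 3.62 [0.0052 0.0099 0.0145]
scene11 bar 58 [ 516.2 -315.5] [86.6 14.4] 3.91 [0.0264 0.0408 0.0459]
scene11 bartop 37 [ 514.3 -316.7] [69.1 14.4] 1.51 [0.0387 0.0426 0.0459]
hang area 227 [0.498 0.373 0.201]
scene11 mill 19 [ 412.2 -102.5] [15.3 27.6] 62.93 [0.1484 0.1516 0.1616]
scene11 ja 90 [ 585.5 -112.2] [41.6 46. ] 49.89 [0.095  0.1053 0.1084]
scene11 jb 93 [ 510.7 -125.8] [40.2 48.5] 43.8 [0.0957 0.1058 0.1085]<stdin>:13: RuntimeWarning: Mean of empty slice.
  ret = um.true_divide(
```

Emit:
send_rows([
  {"tx": 0.01,"ty": -0.08,"tz": 0,"rx": 0,"ry": 0,"rz": -0.05},
  {"tx": 0.03,"ty": -0.2,"tz": 0,"rx": 0,"ry": 0,"rz": -0.1},
  {"tx": 0.05,"ty": -0.35,"tz": 0,"rx": 0,"ry": 0,"rz": -0.15},
  {"tx": 0.07,"ty": -0.5,"tz": 0,"rx": 0,"ry": 0,"rz": -0.2},
  {"tx": 0.09,"ty": -0.65,"tz": 0,"rx": 0,"ry": 0,"rz": -0.25},
  {"tx": 0.11,"ty": -0.8,"tz": 0,"rx": 0,"ry": 0,"rz": -0.3},
  {"tx": 0.127,"ty": -0.9,"tz": -0.1,"rx": 0,"ry": 0,"rz": -0.328},
  {"tx": 0.127,"ty": -0.96,"tz": -0.2,"rx": 0,"ry": 0,"rz": -0.328},
  {"tx": 0.127,"ty": -1,"tz": -0.32,"rx": 0,"ry": 0,"rz": -0.328},
  {"tx": 0.127,"ty": -1,"tz": -0.42,"rx": 0,"ry": 0,"rz": -0.328},
])

```text
time_s: 18.75
tcp_pos: [0.5176, -0.2622, 0.2428]
tool_rot: [-2.247, 2.19, -0.007]
wrist_force: [-0.6, 0.7, -0.7]
opening: 0.998
```

```bash
python3 - <<'E'
from h import *
cap('wrist','wrist12')
s=telemetry.sense(); print(s['tcp_pos'].round(4),s['tool_rot'].round(4),s['wrist_force'],s['opening'],s['qpos'].round(2))
n='wrist12';c=load(n); P=cloud(c); ok=c['range_z']>0
def rect(m,name):
        r=cv2.minAreaRect((P[m][:,:2]*1000).astype(np.float32)); print(n,name,m.sum(),np.round(r[0],1),np.round(r[1],1),round(r[2],2),np.percentile(P[m][:,2],[5,50,95]).round(4))
v=np.mgrid[0:384,0:512][0]
lb=(P[...,0]>.4)&(P[...,0]<.64)&(P[...,1]<-.22)&(P[...,1]>-.42)&ok&(v<235)
rect(lb&(P[...,2]>.004)&(P[...,2]<.02),'lid'); rect(lb&(P[...,2]>.025)&(P[...,2]<.06),'bar'); rect(lb&(P[...,2]>.038)&(P[...,2]<.06),'bartop')
print((np.array([.5175,-.316,.035])-s['tcp_pos'])/.3)
E
```

```text
[ 0.5155 -0.2607  0.2392] [-2.2497  2.1902  0.0031] [-1.31241478 -0.18064565 -2.86713505] 1.0030486837703194 [ 0.6   0.66 -0.35  1.72  0.29  0.82 -1.43]
wrist12 lid 11252 [ 532.1 -298.2] [207. 150.] 1.36 [0.0066 0.01   0.0117]
wrist12 bar 700 [ 565.6 -285. ] [188.7  50.2] 34.18 [0.033  0.0432 0.0492]
wrist12 bartop 603 [ 566.7 -283.3] [185.2  46.6] 34.94 [0.0399 0.0435 0.0504]
[ 0.00651841 -0.18434135 -0.68083007]
```

View pics/wrist12.png

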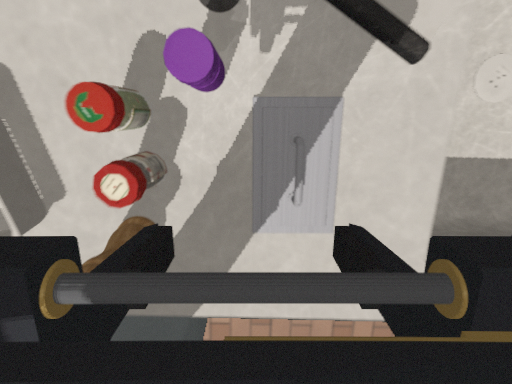

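```bash
python3 - <<'E'
from h import *
c=load('wrist12'); P=cloud(c); ok=c['range_z']>0
v,u=np.mgrid[0:384,0:512]
m=ok&(u>280)&(u<320)&(v>125)&(v<215)&(P[...,2]>.03)
def rect(m,name):
    r=cv2.minAreaRect((P[m][:,:2]*1000).astype(np.float32)); print(name,m.sum(),np.round(r[0],1),np.round(r[1],1),round(r[2],2),np.percentile(P[m][:,2],[5,50,95]).round(4))
rect(m,'bar')
rect(ok&(u>240)&(u<350)&(v>88)&(v<232)&(P[...,2]<.02)&(P[...,2]>.005),'lid')
E
```

```text
bar 586 [ 517.8 -317.4] [84.6 10.1] 1.43 [0.0357 0.0432 0.0451]
lid 11065 [ 520.1 -317.9] [175.7 111.5] 1.43 [0.0066 0.01   0.0117]
```

Emit:
send_rows([
  {"tx": 0.007,"ty": -0.06,"tz": -0.05,"rx": 0,"ry": 0,"rz": 0},
  {"tx": 0.007,"ty": -0.14,"tz": -0.12,"rx": 0,"ry": 0,"rz": 0},
  {"tx": 0.007,"ty": -0.188,"tz": -0.22,"rx": 0,"ry": 0,"rz": 0},
  {"tx": 0.007,"ty": -0.188,"tz": -0.33,"rx": 0,"ry": 0,"rz": 0},
  {"tx": 0.007,"ty": -0.188,"tz": -0.44,"rx": 0,"ry": 0,"rz": 0},
  {"tx": 0.007,"ty": -0.188,"tz": -0.53,"rx": 0,"ry": 0,"rz": 0},
  {"tx": 0.007,"ty": -0.188,"tz": -0.61,"rx": 0,"ry": 0,"rz": 0},
  {"tx": 0.007,"ty": -0.188,"tz": -0.66,"rx": 0,"ry": 0,"rz": 0},
  {"tx": 0.007,"ty": -0.188,"tz": -0.681,"rx": 0,"ry": 0,"rz": 0},
  {"tx": 0.007,"ty": -0.188,"tz": -0.681,"rx": 0,"ry": 0,"rz": 0},
])

```text
time_s: 20.05
tcp_pos: [0.518, -0.3171, 0.0352]
tool_rot: [-2.25, 2.19, 0.003]
wrist_force: [0.1, -0.1, 0.4]
opening: 1.001
```

```bash
python3 - <<'E'
from h import *
cap('wrist','wrist13')
s=telemetry.sense(); print(s['tcp_pos'].round(4),s['tool_rot'].round(4),s['wrist_force'],s['opening'])
E
```

```text
[ 0.5182 -0.3172  0.0356] [-2.2495e+00  2.1899e+00  1.5000e-03] [ 1.25096395 -0.11248139 -0.03063577] 1.0002339495047838
```

View pics/wrist13.png

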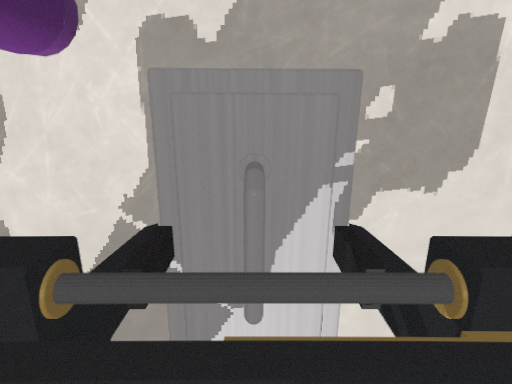

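Bar (254,165–320) is centred and straight between the fingers. Close for a full 2 calls.

Emit:
send_rows([
  {"tx": 0,"ty": 0,"tz": 0,"rx": 0,"ry": 0,"rz": 0},
  {"tx": 0,"ty": 0,"tz": 0,"rx": 0,"ry": 0,"rz": 0},
  {"tx": 0,"ty": 0,"tz": 0,"rx": 0,"ry": 0,"rz": 0},
  {"tx": 0,"ty": 0,"tz": 0,"rx": 0,"ry": 0,"rz": 0},
  {"tx": 0,"ty": 0,"tz": 0,"rx": 0,"ry": 0,"rz": 0},
  {"tx": 0,"ty": 0,"tz": 0,"rx": 0,"ry": 0,"rz": 0},
  {"tx": 0,"ty": 0,"tz": 0,"rx": 0,"ry": 0,"rz": 0},
  {"tx": 0,"ty": 0,"tz": 0,"rx": 0,"ry": 0,"rz": 0},
  {"tx": 0,"ty": 0,"tz": 0,"rx": 0,"ry": 0,"rz": 0},
  {"tx": 0,"ty": 0,"tz": 0,"rx": 0,"ry": 0,"rz": 0},
], gripper=1, grip_force=60)

```text
time_s: 21.35
tcp_pos: [0.5182, -0.3173, 0.0357]
tool_rot: [-2.249, 2.19, 0.001]
wrist_force: [-0.3, -0.5, 1.5]
opening: 0.088
```

Emit:
send_rows([
  {"tx": 0,"ty": 0,"tz": 0,"rx": 0,"ry": 0,"rz": 0},
  {"tx": 0,"ty": 0,"tz": 0,"rx": 0,"ry": 0,"rz": 0},
  {"tx": 0,"ty": 0,"tz": 0,"rx": 0,"ry": 0,"rz": 0},
  {"tx": 0,"ty": 0,"tz": 0.01,"rx": 0,"ry": 0,"rz": 0},
  {"tx": 0,"ty": 0,"tz": 0.03,"rx": 0,"ry": 0,"rz": 0},
  {"tx": 0,"ty": 0,"tz": 0.06,"rx": 0,"ry": 0,"rz": 0},
  {"tx": 0,"ty": 0,"tz": 0.1,"rx": 0,"ry": 0,"rz": 0},
  {"tx": 0,"ty": 0,"tz": 0.13,"rx": 0,"ry": 0,"rz": 0},
  {"tx": 0,"ty": 0,"tz": 0.16,"rx": 0,"ry": 0,"rz": 0},
  {"tx": 0,"ty": 0,"tz": 0.17,"rx": 0,"ry": 0,"rz": 0},
])

```text
time_s: 22.6
tcp_pos: [0.5185, -0.3175, 0.0876]
tool_rot: [-2.249, 2.19, -0.0]
wrist_force: [-0.4, 0.6, -2.5]
opening: 0.089
```

```bash
python3 - <<'E'
from h import *
cap('wrist','wrist14');c=cap('scene','scene14')
s=telemetry.sense(); print(s['tcp_pos'].round(4),s['tool_rot'].round(4),s['wrist_force'],s['opening'])
a=c['img'][100:260,200:400]; cv2.imwrite('pics/s14.png',cv2.cvtColor(cv2.resize(a,None,fx=3.5,fy=3.5,interpolation=cv2.INTER_CUBIC),cv2.COLOR_RGB2BGR))
E
```

```text
[ 0.5183 -0.3174  0.0871] [-2.2492e+00  2.1900e+00  6.0000e-04] [-0.42888867 -0.17554175 -1.13688797] 0.08787844409686275
```

View pics/wrist14.png

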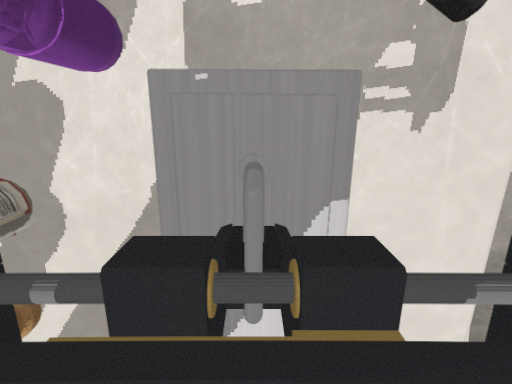

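View pics/s14.png

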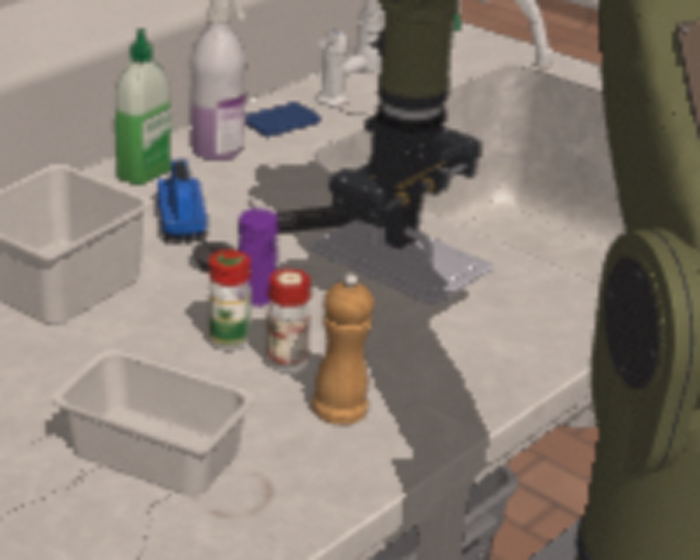

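Emit:
send_rows([
  {"tx": 0,"ty": 0,"tz": 0.08,"rx": 0,"ry": 0,"rz": 0},
  {"tx": 0,"ty": 0,"tz": 0.2,"rx": 0,"ry": 0,"rz": 0},
  {"tx": 0,"ty": 0,"tz": 0.34,"rx": 0,"ry": 0,"rz": 0},
  {"tx": 0,"ty": 0,"tz": 0.48,"rx": 0,"ry": 0,"rz": 0},
  {"tx": 0,"ty": 0.03,"tz": 0.6,"rx": 0,"ry": 0,"rz": 0},
  {"tx": -0.005,"ty": 0.09,"tz": 0.68,"rx": 0,"ry": 0,"rz": 0.03},
  {"tx": -0.01,"ty": 0.18,"tz": 0.71,"rx": 0,"ry": 0,"rz": 0.06},
  {"tx": -0.017,"ty": 0.28,"tz": 0.71,"rx": 0,"ry": 0,"rz": 0.09},
  {"tx": -0.025,"ty": 0.38,"tz": 0.71,"rx": 0,"ry": 0,"rz": 0.12},
  {"tx": -0.03,"ty": 0.48,"tz": 0.71,"rx": 0,"ry": 0,"rz": 0.15},
])

```text
time_s: 23.95
tcp_pos: [0.5082, -0.171, 0.299]
tool_rot: [-2.418, 2.004, 0.005]
wrist_force: [-0.4, 0.1, -2.9]
opening: 0.089
```

```bash
python3 - <<'E'
from h import *
s=telemetry.sense(); print(s['tcp_pos'].round(4),s['tool_rot'].round(4),s['wrist_force'],s['opening'])
yaw=2*np.degrees(np.arctan2(s['tool_rot'][1],s['tool_rot'][0]))
print(yaw, (np.array([.498,.08,.17])-s['tcp_pos'])/.3)
E
```

```text
[ 0.5082 -0.171   0.299 ] [-2.4176  2.0038  0.0051] [-0.43591881  0.07002765 -2.91991704] 0.08868474406121715
280.6933974817745 [-0.03387564  0.8365165  -0.42997209]
```

Emit:
send_rows([
  {"tx": -0.004,"ty": 0.12,"tz": 0,"rx": 0,"ry": 0,"rz": 0.02},
  {"tx": -0.008,"ty": 0.26,"tz": 0,"rx": 0,"ry": 0,"rz": 0.04},
  {"tx": -0.013,"ty": 0.41,"tz": 0,"rx": 0,"ry": 0,"rz": 0.06},
  {"tx": -0.02,"ty": 0.56,"tz": 0,"rx": 0,"ry": 0,"rz": 0.08},
  {"tx": -0.027,"ty": 0.69,"tz": 0,"rx": 0,"ry": 0,"rz": 0.102},
  {"tx": -0.034,"ty": 0.79,"tz": 0,"rx": 0,"ry": 0,"rz": 0.102},
  {"tx": -0.034,"ty": 0.836,"tz": -0.05,"rx": 0,"ry": 0,"rz": 0.102},
  {"tx": -0.034,"ty": 0.836,"tz": -0.16,"rx": 0,"ry": 0,"rz": 0.102},
  {"tx": -0.034,"ty": 0.836,"tz": -0.28,"rx": 0,"ry": 0,"rz": 0.102},
  {"tx": -0.034,"ty": 0.836,"tz": -0.36,"rx": 0,"ry": 0,"rz": 0.102},
])

```text
time_s: 25.2
tcp_pos: [0.4957, 0.0804, 0.1887]
tool_rot: [2.523, -1.87, -0.01]
wrist_force: [0.2, -0.4, -2.1]
opening: 0.081
```

```bash
python3 - <<'E'
from h import *
c=cap('scene','scene15');cap('wrist','wrist15')
s=telemetry.sense(); print(s['tcp_pos'].round(4),s['tool_rot'].round(4),s['wrist_force'],s['opening'])
tcp=s['tcp_pos']
a=c['img'][100:260,140:340]; cv2.imwrite('pics/s15.png',cv2.cvtColor(cv2.resize(a,None,fx=3.5,fy=3.5,interpolation=cv2.INTER_CUBIC),cv2.COLOR_RGB2BGR))
for n in ['wrist15','scene15']:
    c=load(n); P=cloud(c); ok=c['range_z']>0; v=np.mgrid[0:384,0:512][0]
    nb=(P[...,0]>.38)&(P[...,0]<.62)&(P[...,1]>-.03)&(P[...,1]<.2)&ok
    m=nb&(np.abs(P[...,2]-(tcp[2]-.027))<.012)
    if n=='wrist15': m&=v<230
    q=P[m]; r=cv2.minAreaRect((q[:,:2]*1000).astype(np.float32)); print(n,m.sum(),r)
    A=np.c_[q[:,:2]-tcp[:2],np.ones(len(q))]; print(np.linalg.lstsq(A,q[:,2]-tcp[2],rcond=None)[0])
    m=nb&(P[...,2]<.068)&(P[...,2]>.06); print('rim',m.sum(),cv2.minAreaRect((P[m][:,:2]*1000).astype(np.float32)) if m.sum()>5 else '')
E
```

```text
[0.4949 0.08   0.1882] [ 2.5209 -1.8677 -0.0132] [-0.36476103 -0.35648806 -2.94055692] 0.08734568624631724
wrist15 30781 ((537.5101318359375, 93.362548828125), (89.11461639404297, 112.88117980957031), 17.071372985839844)
[-0.03184559 -0.00707727 -0.0268785 ]
rim 0 
scene15 901 ((494.4764404296875, 81.42153930664062), (182.14822387695312, 118.42273712158203), 17.40324592590332)
[ 0.00799589 -0.02082863 -0.02513092]
rim 248 ((497.8912658691406, 80.41654968261719), (179.59597778320312, 113.20062255859375), 16.281795501708984)
```

View pics/s15.png

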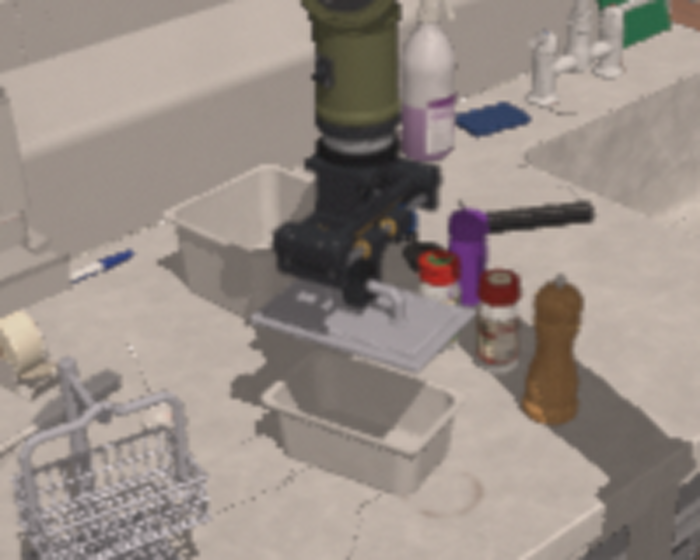

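View pics/wrist15.png

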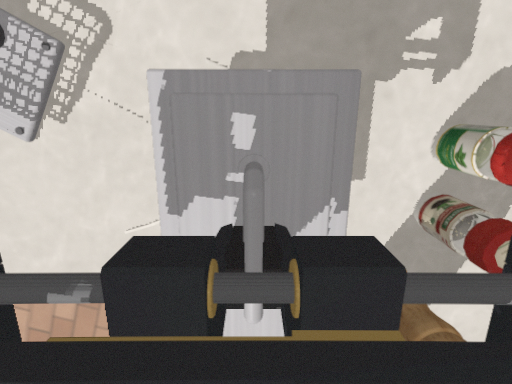

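Lid is level and in line with the pan (17.1° vs 16.8°). Lower to ~2 cm.

Emit:
send_rows([
  {"tx": 0.005,"ty": 0,"tz": -0.03,"rx": 0,"ry": 0,"rz": 0},
  {"tx": 0.01,"ty": 0,"tz": -0.07,"rx": 0,"ry": 0,"rz": 0},
  {"tx": 0.01,"ty": 0,"tz": -0.11,"rx": 0,"ry": 0,"rz": 0},
  {"tx": 0.01,"ty": 0,"tz": -0.15,"rx": 0,"ry": 0,"rz": 0},
  {"tx": 0.01,"ty": 0,"tz": -0.18,"rx": 0,"ry": 0,"rz": 0},
  {"tx": 0.01,"ty": 0,"tz": -0.2,"rx": 0,"ry": 0,"rz": 0},
  {"tx": 0.01,"ty": 0,"tz": -0.215,"rx": 0,"ry": 0,"rz": 0},
  {"tx": 0.01,"ty": 0,"tz": -0.223,"rx": 0,"ry": 0,"rz": 0},
  {"tx": 0.01,"ty": 0,"tz": -0.223,"rx": 0,"ry": 0,"rz": 0},
  {"tx": 0.01,"ty": 0,"tz": -0.223,"rx": 0,"ry": 0,"rz": 0},
])

```text
time_s: 26.55
tcp_pos: [0.498, 0.0801, 0.1215]
tool_rot: [2.521, -1.868, -0.013]
wrist_force: [0.1, -0.6, -1.9]
opening: 0.087
```

```bash
python3 - <<'E'
from h import *
c=cap('scene','scene16');cap('wrist','wrist16')
s=telemetry.sense(); print(s['tcp_pos'].round(4),s['tool_rot'].round(4),s['wrist_force'],s['opening'],2*np.degrees(np.arctan2(s['tool_rot'][1],s['tool_rot'][0])))
tcp=s['tcp_pos']
a=c['img'][130:270,110:330]; cv2.imwrite('pics/s16.png',cv2.cvtColor(cv2.resize(a,None,fx=3.5,fy=3.5,interpolation=cv2.INTER_CUBIC),cv2.COLOR_RGB2BGR))
for n in ['wrist16','scene16']:
    c=load(n); P=cloud(c); ok=c['range_z']>0; v=np.mgrid[0:384,0:512][0]
    nb=(P[...,0]>.38)&(P[...,0]<.62)&(P[...,1]>-.03)&(P[...,1]<.2)&ok
    m=nb&(np.abs(P[...,2]-(tcp[2]-.027))<.008)
    if n=='wrist16': m&=v<230
    q=P[m]; r=cv2.minAreaRect((q[:,:2]*1000).astype(np.float32)); print(n,m.sum(),r, np.percentile(q[:,2],[5,50,95]))
    A=np.c_[q[:,:2]-tcp[:2],np.ones(len(q))]; print(np.linalg.lstsq(A,q[:,2],rcond=None)[0])
    m=nb&(P[...,2]<.068)&(P[...,2]>.015); print('pan',m.sum(),cv2.minAreaRect((P[m][:,:2]*1000).astype(np.float32)) if m.sum()>5 else '')
    for nm,x,y,h in [('mill',.41,-.1,.16),('ja',.587,-.1126,.106),('jb',.513,-.128,.106)]:
        m=ok&(np.hypot(P[...,0]-x,P[...,1]-y)<.045)&(P[...,2]>h-.012)&(P[...,2]<h+.01)
        if m.sum()>5: print(nm,P[m].mean(0).round(3))
E
```

```text
[0.498  0.0801 0.1215] [ 2.5213 -1.8679 -0.0127] [-0.8974071  -0.65166954 -2.26643232] 0.08710418611673158 -73.0648965248221
wrist16 30703 ((541.1041870117188, 93.52810668945312), (89.13358306884766, 112.92606353759766), 16.923017501831055) [0.09183591 0.09534053 0.09685643]
[-0.02977167 -0.00732773  0.09626533]
pan 0 
scene16 870 ((496.7976989746094, 80.37176513671875), (181.11834716796875, 118.57560729980469), 15.35224437713623) [0.09061778 0.09589182 0.09953797]
[ 0.00470938 -0.01522207  0.09589935]
pan 640 ((496.7917175292969, 81.94850158691406), (177.25778198242188, 108.90263366699219), 16.597131729125977)
mill [ 0.414 -0.105  0.153]
ja [ 0.576 -0.112  0.103]
jb [ 0.509 -0.124  0.104]
```

View pics/s16.png

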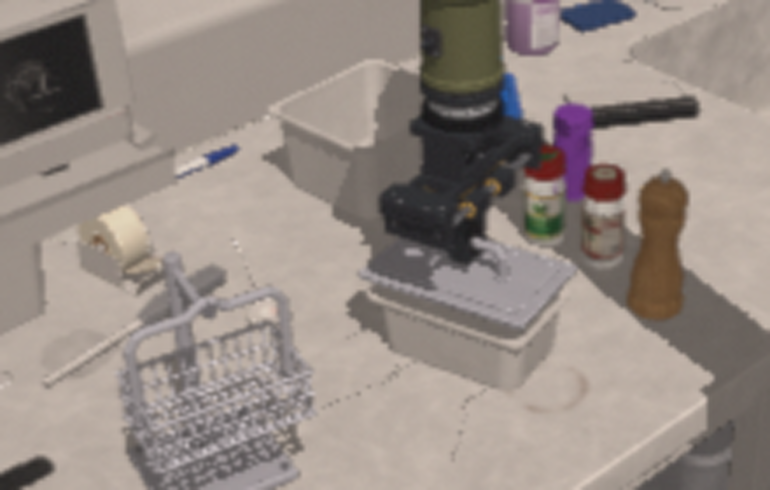

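Lid hovers about 20 mm over the rim and is centred within about 2 mm. I'll hold once more, then hand in.

Emit:
send_rows([
  {"tx": 0,"ty": 0,"tz": 0,"rx": 0,"ry": 0,"rz": 0},
  {"tx": 0,"ty": 0,"tz": 0,"rx": 0,"ry": 0,"rz": 0},
  {"tx": 0,"ty": 0,"tz": 0,"rx": 0,"ry": 0,"rz": 0},
  {"tx": 0,"ty": 0,"tz": 0,"rx": 0,"ry": 0,"rz": 0},
  {"tx": 0,"ty": 0,"tz": 0,"rx": 0,"ry": 0,"rz": 0},
  {"tx": 0,"ty": 0,"tz": 0,"rx": 0,"ry": 0,"rz": 0},
  {"tx": 0,"ty": 0,"tz": 0,"rx": 0,"ry": 0,"rz": 0},
  {"tx": 0,"ty": 0,"tz": 0,"rx": 0,"ry": 0,"rz": 0},
  {"tx": 0,"ty": 0,"tz": 0,"rx": 0,"ry": 0,"rz": 0},
  {"tx": 0,"ty": 0,"tz": 0,"rx": 0,"ry": 0,"rz": 0},
])

```text
time_s: 27.9
tcp_pos: [0.498, 0.0801, 0.1215]
tool_rot: [2.521, -1.868, -0.013]
wrist_force: [0.3, -0.7, -2.0]
opening: 0.084
```

```bash
python3 - <<'E'
from h import *
s=telemetry.sense(); print(s['tcp_pos'],s['wrist_force'],s['opening'])
print(robot.sign_off())
E
```

```text
[0.49803768 0.08006331 0.12154151] [ 0.27611053 -0.66188    -1.98175043] 0.08435208201718031
the job is handed in; nothing more can be done
None
```

The basket hangs let go on the hook arm, and the lid was handed in at about 28 s, held level above the pan's rim. `sign_off` gave no verdict.

**Last checks**
- **Lid:** its underside is about 20 mm above the rim, by depth and TCP height. It is centred within about 2 mm, with a tilt of about 0.03 rad at most. The −2 N wrist force is just the lid's weight.
- **Alignment with the pan:** the two cameras disagreed slightly. Wrist and tool gave a lid yaw of 16.9° against the pan's 16.8°. The coarser scene view gave 15.4° against 16.6°. Both are well inside the 8° limit.
- **Basket:** the last scene picture shows it hanging level on the arm. I did not measure the distance from kink to hook seat after letting go. From the approach measurements I put it at about 5 mm off.
- **Pan, mill and jars:** the pan's position matches its start within about 2 mm. The mill and jars look upright and in place, and their rough positions agree within about 10 mm, though the arm partly hid them.

**What went wrong:** my first pinch on the basket closed on nothing, because I lifted before the fingers had shut. The basket had not visibly moved, and the second pinch held. The opening read about 7 mm on the 9 mm bar, which I put down to sensor offset.

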